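Nip up the vise hold-down screw with a flipped hex key

ROBOT

A 6-joint arm with a two-finger parallel gripper is mounted at the origin on the work surface. World frame = base frame: x ahead of the robot, y to its left, z up, the work surface at z = 0. Lengths are in m, angles in rad, forces in N, time in s.
With the tool pointing down it reaches from about 0.35 to 0.975 m from the base axis. Payload 4.9 kg.
Tool frame: the origin (TCP) lies at the very end of the fingers, on their centre line; the grasp point (between the pads) lies 19 mm behind it (pinch_z is the distance from the TCP to the grasp point, in m); z points along the fingers, y is the line along which they close (so a half turn about z gives the same grasp; the last joint's range is limited). The gripper opens to 85 mm and grips with 20 to 120 N. Pads are 22 mm wide; open, the fingers measure 114 mm over their backs; the gripper's body (76 mm by 85 mm) begins 54 mm behind the grasp point. The pads swing forward as they close: fully open they stand 13 mm farther back than shut.
Start: joints at [1.029, 0.053, 1.613, -0, 1.476, -0.119], TCP at [0.256, 0.57, 0.231] pointing down, gripper open.
Joint ranges: [-3.01, 3.01], [-1.01, 2.22], [0.06, 2.58], [-1.02, 4.17], [0.09, 2.62], [-3.14, 3.14]. Speed limits (rad/s): [2.57, 2.57, 3.14, 3.14, 3.14, 3.14].

INTERFACE

Orientations are given as a unit quaternion [w, x, y, z].
In Python, from plant import * gives the robot as it stands. The module is installed in compiled form; this text tells all that it offers.
- The arm moves only by the tool play_rows, never from a script. Its arguments are lists of equal length, an entry for each row: "linear": the shift along the world's x, y, z in m, a list of three; "turn": the turn about the world's z in degrees. A call has 1 to 8 rows; each row shifts and turns the commanded pose from where the row before left it; what a row does not reach is not made up. A row lasts 1/8 s, in which the tool goes at most 62.5 mm and 10.7 degrees, less where a joint would pass 70% of its speed; a pose out of reach is approached as far as the arm can. A call is refused whole if a number of a shift passes 0.0625 or a number of a turn 10.7, either way. A call with a gripper value outside its range is refused whole. "hand" is the finger opening in m, from 0 to 0.0854, set as the call begins (left out, the last holds). The fingers move at their own pace and stop on an object; the grip force is fixed at half the most. Time passes only in rows, so rows that do not move let the fingers close. It gives the time, the measured TCP pose, the force, the opening and the grip force at its end, in the units of the state.
- state(): the state, without advancing time (a new reading comes with each control period).
- grab_frame(name): name is "scene" or "top"; returns the picture (420x560x3 uint8, red, green, blue); there is no depth.
- camera_info(name): a dict with "camera_matrix" (3x3 intrinsics, pixels), "distortion" ([k1, k2, p1, p2, k3] as OpenCV has them; the pictures are not rectified), "origin" and "attitude" of the camera in the world. Camera axes: x right, y down, z forward; pixel columns grow to the right and rows downward; lengths in m; the calibration is good to about 2 mm. A picture is of the moment at which its call begins. camera_info takes no time and is no camera call.
- job_done(): hands the job in; it is judged then, once.
Trained networks look in the newest picture that a camera, given by its name, has taken for a name from the list of things; names that differ only in an ending like _2 or _b are one class to them, and where a whole thing is asked for, a point or a joint stands for the part that bears it (a point fixed in the world has none). Each returns a list of dicts, best first, with "p" (0 to 1); they miss things now and then, are a little off and sometimes report something else, mostly with a low value. They report only what shows in the picture. A call takes as long as a camera call. They do not tell look-alikes from the thing itself.
- trace(camera, thing): "region" (420x560 bool, what is visible of it) and "location" ([column, row] in pixels, amid what is visible of it).
The state is a dict: "time": time; "joint_pos": joint angles; "joint_vel": joint speeds; "joint_efforts": joint torques, N m; "tool_pos": TCP position; "tool_rot": TCP orientation; "contact_force": force on the tool from outside, world axes, zero at the start; "ft_torque": the same for the moment, N m; "gripper_width": opening from 0.0 (shut) to 1.0 (fully open); "grasp_force": force on a finger pad.
Only numpy, scipy, OpenCV 4.12 (cv2) and the standard library are available. Lean on these libraries where they do the work, as an engineer would, in place of code of your own. Each camera call takes 0.05 s, during which the arm holds its last target. There are 200 camera calls.

TASK

One of the two socket-head clamp bolts that hold the blue drill-press vise down, the one without the yellow paint stripe, is only finger-tight. Take the big L-shaped hex key out of the wooden stand, flip it so that its short arm goes fully home in that bolt without being forced, and with your hand on the outer half of the long arm lever the stiff bolt clockwise until it comes up firmly tight, about 1.3 newton-metres, and no further: do not force it. Let go, leaving the key sitting in the bolt, and do not disturb the glue bottle, the tape measure or the tin.

Things in the scene. Friction and masses are not known exactly. Their poses are not given: they have to be found in the camera images.
- key_grip (a point): Black steel L-shaped hex key, bar 17 mm across flats, 0.45 kg. This point is on the long arm's axis, 55 mm from the arms' crossing, near the balance point. Axes: z along the long arm from its tip to the bend, x along the short arm from the bend to its tip; two flats of each arm face +y and -y (a 17 mm grip). At the start it stands long arm down in the stand, slightly leaning, its short arm on top pointing roughly away from the robot.
- key_elbow (a point): Where the axes of the key's two arms cross (the bend is rounded, 22 mm radius). The long arm's tip is 168 mm from here along -z, the short arm's 75 mm along +x. Same axes as key_grip.
- key_short_tip (a point): Centre of the end face of the key's short arm (its edges are chamfered by 2 mm). More than 40 N on the bolt's head without entering the socket spoils it. Same axes as key_grip.
- key_long_tip (a point): Centre of the end face of the key's long arm. Same axes as key_grip.
- screw_socket (a point): Centre of the socket's mouth on top of the bolt to tighten: bright round head 30 mm wide, 26 mm high, no paint, its top 70 mm above the bench. z up; turns with the bolt. Hexagonal socket 17.4 mm across flats, 20 mm deep, corners along x and every 60 degrees from it: the short arm enters with the long arm pointing along x or any multiple of 60 degrees from it. The key sags some 4 degrees in it when let go.
- screw (a joint): Turn of that bolt in rad, growing clockwise from above (tightening); starts at 0 to 0.45. It turns stiffly, at 0.65 N m (5 N on the long arm 130 mm from its axis). After 35 to 65 degrees it meets its seat and this joint turns no more; where must be felt. The push then climbs while the key yields a few degrees in the socket under load.
- thread (a joint): Wind-up of the seated bolt in rad, clockwise: its preload. 0 while the bolt still runs, and up to 0.9 N m; beyond that it grows by 0.125 rad per N m (0.05 at 1.3 N m, which is 10 N on the long arm 130 mm from the axis) and stays when the key is let go. Below 1.05 N m (0.02 rad) the bolt is not tight; above 1.9 N m (0.125 rad) it is overtightened.
- vise: Blue vise on a dark slotted plate, 300 x 240 x 25 mm, all fixed. Origin: centre of the plate's underside; z up, x from the vise's handle to its fixed jaw. Bed and jaws fill |y| < 50 mm, up to 90 mm above the bench. Ears 41 mm high carry one bolt each at x = 0: at y = -72 mm the one to tighten, at y = +72 mm the finished one with a yellow stripe. The -y side of the plate is clear.
- stand_hole (a point): Fixed wooden key stand, 70 x 170 mm, 55 mm high. This point is the centre of the mouth of the round hole (21 mm wide, 42 mm deep) that the hex key stands in. z up, y along the stand; three smaller keys, fixed, up to 110 mm above the bench, stand in a row 77 to 121 mm away towards -y.
- glue_mid (a point): Yellow glue bottle, upright, 60 mm wide, 165 mm high; this point is on its axis, 80 mm up. Bystander.
- tape_mid (a point): Black and yellow tape measure, 85 x 34 x 66 mm; this point is its centre. Bystander.
- tin_mid (a point): Round green tin with a brass-coloured lid, 89 mm wide, 38 mm high; this point is its centre. Bystander.
There are look-alikes about, which are no part of the job. What is meant by the part that bears key_grip is not purple or white, and is the smaller of those in its own colour.

How it is judged:
By the outcome, as a careful person would: the job done as asked, in the order asked, and still so for the second after the job is handed in, with the robot touching nothing.
It also fails if it takes over 72 s, if anything falls off the work surface, if the arm or the gripper's body presses on something with over 40 N, if the wrist force passes 120 N, or if a joint passes its speed limit or range.

## Working session

There is one attempt and no reset: what is moved stays moved. The work goes in short steps, Python scripts to look and compute and a tool call to move; the robot and the scene stay as the last step left them, time stands still between calls to the robot, and variables do not carry over. Pictures are saved under pics/ and viewed, at most 10 in all, crops included, and the job is handed in when it is done.

Besides the shell and the picture viewer there is one more tool, called after ">>>" in YAML: its name, and indented under it one key for each argument. play_rows: Moves the arm, as the interface text tells. Its arguments: {"type":"object","properties":{"linear":{"type":"array","items":{"type":"array","items":{"type":"number"}}},"turn":{"type":"array","items":{"type":"number"}},"hand":{"type":"number"}},"required":["linear","turn"]}

```bash
mkdir -p pics
cat > h.py <<'E'
from plant import *
import numpy as np, cv2
from scipy.spatial.transform import Rotation as R
def cam(n):
    c=camera_info(n); q=np.array(c["attitude"],float)
    M=q if q.shape==(3,3) else R.from_quat([q[1],q[2],q[3],q[0]]).as_matrix()
    return np.array(c["camera_matrix"]),np.array(c["distortion"]),np.array(c["origin"]),M
def ray(n,px):
    K,d,o,M=cam(n); u=cv2.undistortPoints(np.array([[px]],float),K,d)[0,0]
    v=M@np.array([u[0],u[1],1]); return o,v/np.linalg.norm(v)
def atz(n,px,z):
    o,v=ray(n,px); return o+v*(z-o[2])/v[2]
def proj(n,P):
    K,d,o,M=cam(n); p=(np.atleast_2d(P)-o)@M
    return cv2.projectPoints(p,np.zeros(3),np.zeros(3),K,d)[0][:,0]
def tri(p1,p2,a="scene",b="top"):
    o1,v1=ray(a,p1);o2,v2=ray(b,p2)
    A=np.stack([v1,-v2],1);t=np.linalg.lstsq(A,o2-o1,rcond=None)[0]
    x,y=o1+v1*t[0],o2+v2*t[1];return (x+y)/2,np.linalg.norm(x-y)
def save(n,f,crop=None,s=1):
    im=grab_frame(n)[:,:,::-1]
    if crop: im=im[crop[1]:crop[3],crop[0]:crop[2]]
    cv2.imwrite(f,cv2.resize(im,None,fx=s,fy=s,interpolation=cv2.INTER_CUBIC))
E
python3 - <<'E'
from h import *
np.set_printoptions(precision=3,suppress=True)
a=grab_frame("scene");b=grab_frame("top")
im=np.hstack([a,b])[:,:,::-1]
cv2.imwrite("pics/a.png",a[:,:,::-1]);cv2.imwrite("pics/b.png",b[:,:,::-1])
for n in("scene","top"):
    print(n,camera_info(n))
    for t in["key_grip","screw","vise","glue_mid","tape_mid","tin_mid"]:
        print(t,[(round(r["p"],2),np.round(r["location"],1),int(r["region"].sum())) for r in trace(n,t)])
print(state())
E
```

```text
scene {'camera_matrix': array([[488.612,   0.   , 279.758],
       [  0.   , 488.612, 204.862],
       [  0.   ,   0.   ,   1.   ]]), 'distortion': array([0.026, 0.   , 0.   , 0.   , 0.   ]), 'origin': array([ 1.399, -0.64 ,  1.034]), 'attitude': array([-0.33 ,  0.77 ,  0.501, -0.218])}
key_grip [(0.92, array([263.3, 198.6]), 368), (0.91, array([ 99.6, 273.2]), 907), (0.74, array([242.8, 305.1]), 630), (0.57, array([223.5, 190.7]), 653)]
screw [(0.52, array([376.1, 188.3]), 77)]
vise [(0.97, array([392.4, 202.2]), 6105)]
glue_mid [(0.67, array([355.8, 254.8]), 1031), (0.49, array([262.8, 198.3]), 357)]
tape_mid [(0.87, array([292.5, 271.2]), 423)]
tin_mid [(0.97, array([292.7, 184.3]), 618)]
top {'camera_matrix': array([[441.974,   0.   , 278.673],
       [  0.   , 441.974, 207.896],
       [  0.   ,   0.   ,   1.   ]]), 'distortion': array([-0.,  0.,  0.,  0.,  0.]), 'origin': array([ 0.281, -0.27 ,  1.358]), 'attitude': array([-0.058,  0.709, -0.699,  0.064])}
key_grip [(0.88, array([427.5, 244.6]), 810), (0.83, array([289., 292.]), 831), (0.76, array([280.2, 203.9]), 255), (0.62, array([328.6, 146. ]), 400)]
screw [(0.65, array([166.2, 207.7]), 108)]
vise [(0.69, array([148. , 201.1]), 7584), (0.65, array([280.4, 204.2]), 281)]
glue_mid [(0.81, array([226.9, 140.2]), 487), (0.24, array([280.4, 204.9]), 253)]
tape_mid [(0.9, array([277.5, 155.2]), 344)]
tin_mid [(0.67, array([227.1, 260.9]), 708)]
{'time': 0.7, 'joint_pos': array([ 1.029,  0.053,  1.613,  0.   ,  1.476, -0.119]), 'joint_vel': array([-0.001,  0.001,  0.   ,  0.   , -0.001, -0.001]), 'joint_efforts': array([ -0.002, -39.356, -37.036,  -0.   ,   0.001,  -0.   ]), 'tool_pos': array([0.256, 0.57 , 0.231]), 'tool_rot': array([0.   , 0.21 , 0.978, 0.   ]), 'contact_force': array([-0.52 , -0.143,  0.026]), 'ft_torque': array([0.016, 0.001, 0.028]), 'grasp_force': 0.0, 'gripper_width': 1.0028364448887046}
```

View pics/a.png

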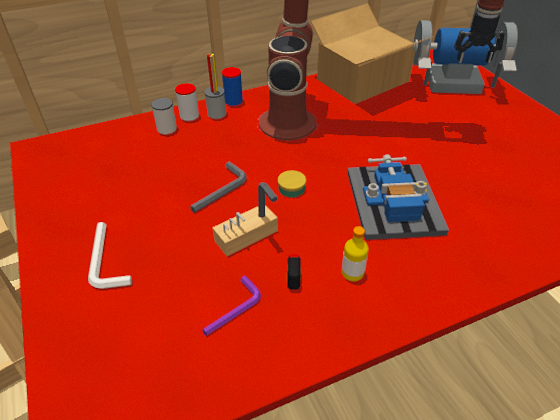

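View pics/b.png

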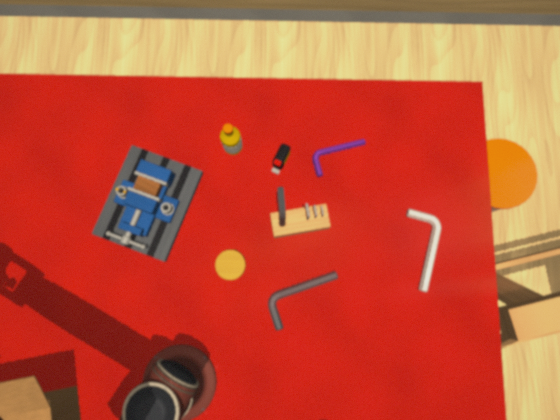

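Run:
```python
from h import *
np.set_printoptions(precision=4,suppress=True)
a=cv2.imread("pics/a.png");b=cv2.imread("pics/b.png")
f=lambda im,x,y,w:cv2.resize(im[y:y+int(w*.75),x:x+w],(400,300),interpolation=cv2.INTER_CUBIC)
o=np.vstack([np.hstack([f(a,208,172,80),f(a,350,150,100)]),np.hstack([f(b,260,178,80),f(b,95,145,120)])])
cv2.imwrite("pics/c.png",o)
s=tri([376.1,188.3],[166.2,207.7]);print("screw",s, atz("top",[166.2,207.7],.06),atz("scene",[376.1,188.3],.06))
print(tri([292.5,271.2],[277.5,155.2]),tri([292.7,184.3],[227.1,260.9]),tri([355.8,254.8],[226.9,140.2]))
```

```text
screw (array([0.505 , 0.0586, 0.0596]), np.float64(0.009743141573233671)) [0.5029 0.0538 0.06  ] [0.506  0.0636 0.06  ]
(array([ 0.675 , -0.2822,  0.0345]), np.float64(0.015574937906783336)) (array([ 0.3484, -0.1331,  0.0216]), np.float64(0.010265712444793707)) (array([ 0.7124, -0.123 ,  0.0636]), np.float64(0.006919581117031959))
```

View pics/c.png

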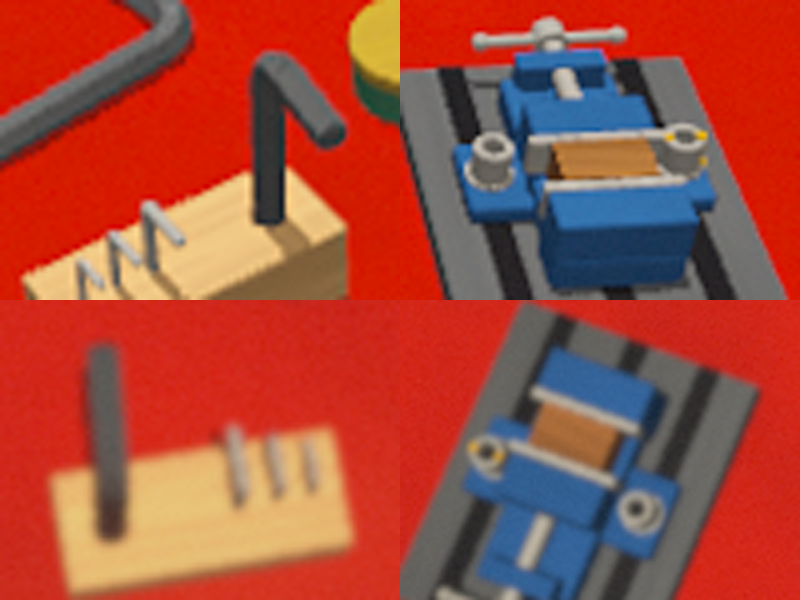

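```bash
cat > fit.py <<'E'
from h import *
from scipy.optimize import minimize
def keypts(p):
    E=p[:3]; r=R.from_euler("ZYX",p[3:6]).as_matrix()   # columns x,y,z of key
    s=np.linspace(0,1,60)[:,None]
    L=E-r[:,2]*s*.168; 
    # rounded bend: skip first 22mm of both, add arc
    x,z=r[:,0],r[:,2]; t=np.linspace(0,np.pi/2,15)[:,None]
    c=E+.022*(x-z); arc=c+.022*(-x*np.cos(t)+z*np.sin(t))
    L=E-z*(.022+s*.146); S=E+x*(.022+s*.053)
    return np.vstack([L,arc,S]),r
def sil(n,p,zmin,up,w):
    P,r=keypts(p); P=P[P[:,2]>zmin]
    off=[a*b for a in(-1,1) for b in (r[:,1],)]
    u=proj(n,P); K,d,o,M=cam(n); dep=((P-o)@M)[:,2]
    m=np.zeros((w[3]*up,w[2]*up),np.float32)
    for q,de in zip(u,dep):
        rad=K[0,0]*.009/de*up
        cv2.circle(m,tuple(int(v) for v in np.round(((q-w[:2]+.5)*up-.5)*8)),int(rad*8),1,-1,cv2.LINE_8,3)
    return cv2.resize(m,(w[2],w[3]),interpolation=cv2.INTER_AREA)
def fitkey(p0,wins,masks,zmin,free=range(6)):
    p0=np.array(p0,float); free=list(free)
    def f(v):
        p=p0.copy();p[free]=v
        return sum(((sil(n,p,zmin,8,w)-masks[n])**2).sum() for n,w in wins.items())+ (v[-1]**2+p[4]**2)*5
    b=None
    v=p0[free]
    for k in range(3):
        sc=np.array([.01,.01,.01,.15,.06,.06])[free]
        S=np.vstack([v]+[v+sc*np.eye(len(v))[i]*(-1)**k for i in range(len(v))])
        q=minimize(f,v,method="Nelder-Mead",options=dict(initial_simplex=S,maxfev=600,xatol=1e-5,fatol=1e-3)); v=q.x
    p=p0.copy();p[free]=v;return p,q.fun
E
python3 - <<'E'
from fit import *
np.set_printoptions(precision=4,suppress=True)
ims={"scene":cv2.imread("pics/a.png"),"top":cv2.imread("pics/b.png")}
wins={"scene":(250,176,32,48),"top":(268,182,28,52)}
masks={}
for n,w in wins.items():
    c=ims[n][w[1]:w[1]+w[3],w[0]:w[0]+w[2]].max(2).astype(float)
    masks[n]=np.clip((135-c)/70,0,1).astype(np.float32)
cv2.imwrite("pics/m.png",np.hstack([cv2.resize((masks[n]*255).astype(np.uint8),(400,600)) for n in wins]))
E0,err=tri([262,185],[282.2,222]); print(E0,err)
# known bottom: elbow near z .18
p,f=fitkey([E0[0],E0[1],.181,0,0,0],wins,masks,.055)
print(p,f); P,r=keypts(p); print("elbow",p[:3],"hole",p[:3]-r[:,2]*.126,"\n",r)
ov=[]
for n,w in wins.items():
    s=sil(n,p,.055,8,w); ov.append(cv2.resize(np.dstack([masks[n]*255,s*0,s*255]).astype(np.uint8),(400,600),interpolation=cv2.INTER_NEAREST))
cv2.imwrite("pics/m.png",np.hstack(ov))
# bolts
for a,b in(([373.2,186.8],[166.1,208.6]),([421.2,184.2],[121.4,190])):
    print(tri(a,b),atz("scene",a,.07),atz("top",b,.07))
E
```

```text
[ 0.453  -0.2861  0.1549] 0.00827935817805076Traceback (most recent call last):
  File "<stdin>", line 12, in <module>
  File "fit.py", line 31, in fitkey
    q=minimize(f,v,method="Nelder-Mead",options=dict(initial_simplex=S,maxfev=600,xatol=1e-5,fatol=1e-3)); v=q.x
    res = _minimize_neldermead(fun, x0, args, callback, bounds=bounds,
                               **options)
    fxcc = func(xcc)
    fx = function(np.copy(x), *(wrapper_args + args))
  File "fit.py", line 25, in f
    return sum(((sil(n,p,zmin,8,w)-masks[n])**2).sum() for n,w in wins.items())+ (v[-1]**2+p[4]**2)*5
           ~~~^^^^^^^^^^^^^^^^^^^^^^^^^^^^^^^^^^^^^^^^^^^^^^^^^^^^^^^^^^^^^^^^^
  File "fit.py", line 25, in <genexpr>
    return sum(((sil(n,p,zmin,8,w)-masks[n])**2).sum() for n,w in wins.items())+ (v[-1]**2+p[4]**2)*5
                 ~~~^^^^^^^^^^^^^^
  File "fit.py", line 15, in sil
    u=proj(n,P); K,d,o,M=cam(n); dep=((P-o)@M)[:,2]
  File "h.py", line 14, in proj
    K,d,o,M=cam(n); p=(np.atleast_2d(P)-o)@M
            ~~~^^^
  File "h.py", line 5, in cam
    c=camera_info(n); q=np.array(c["attitude"],float)
ValueError: time passes only in moves, steps and waits
```

View pics/m.png

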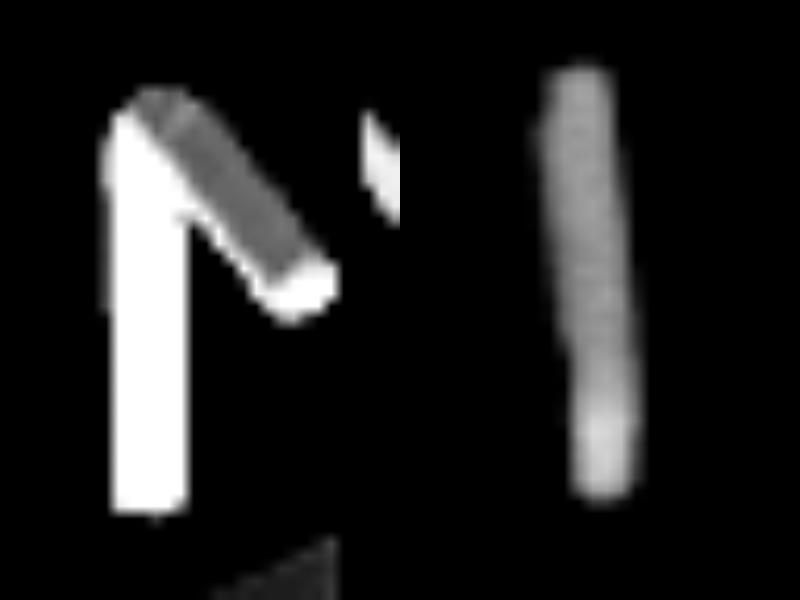

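```bash
sed -i 's/^def cam(n):/import functools\n@functools.lru_cache(None)\ndef cam(n):/' h.py
cat > k1.py <<'E'
from fit import *
np.set_printoptions(precision=4,suppress=True)
ims={"scene":cv2.imread("pics/a.png"),"top":cv2.imread("pics/b.png")}
wins={"scene":(250,176,32,48),"top":(268,182,28,52)}
masks={}
for n,w in wins.items():
    c=ims[n][w[1]:w[1]+w[3],w[0]:w[0]+w[2]].max(2).astype(float)
    m=np.clip((160-c)/45,0,1).astype(np.float32)
    N,l,st,_=cv2.connectedComponentsWithStats((m>.1).astype(np.uint8)); k=1+st[1:,4].argmax()
    masks[n]=m*(l==k)
for yaw in (0.,.15):
    p,f=fitkey([.44,-.286,.181,yaw,0,0],wins,masks,.055)
    print(p,f); P,r=keypts(p); print("hole",p[:3]-r[:,2]*(p[2]-.055),"tip",p[:3]-r[:,2]*.168,"\n",r)
ov=[]
for n,w in wins.items():
    s=sil(n,p,.055,8,w); ov.append(cv2.resize(np.dstack([masks[n]*255,s*0,s*255]).astype(np.uint8),(400,600),interpolation=cv2.INTER_NEAREST))
cv2.imwrite("pics/m.png",np.hstack(ov))
for a,b in(([373.2,186.8],[166.1,208.6]),([421.2,184.2],[121.4,190])):
    print(tri(a,b),atz("scene",a,.07),atz("top",b,.07))
E
python3 k1.py
```

```text
[ 0.4611 -0.2882  0.1718  0.0743 -0.0292 -0.0257] 15.349279150661525
hole [ 0.4647 -0.2909  0.0551] tip [ 0.4663 -0.2921  0.0039] 
 [[ 0.9968 -0.0735 -0.0311]
 [ 0.0742  0.997   0.0234]
 [ 0.0292 -0.0257  0.9992]]
[ 0.4608 -0.2881  0.1717  0.0745 -0.0321 -0.0269] 15.263944262195865
hole [ 0.4648 -0.291   0.0551] tip [ 0.4665 -0.2922  0.0038] 
 [[ 0.9967 -0.0735 -0.034 ]
 [ 0.0744  0.9969  0.0244]
 [ 0.0321 -0.0268  0.9991]]
(array([0.5002, 0.0545, 0.0641]), np.float64(0.0033098351588372694)) [0.5058 0.0521 0.07  ] [0.4985 0.0515 0.07  ]
(array([0.5532, 0.1885, 0.0689]), np.float64(0.0022877590489644222)) [0.5542 0.1889 0.07  ] [0.5524 0.187  0.07  ]
```

View pics/m.png

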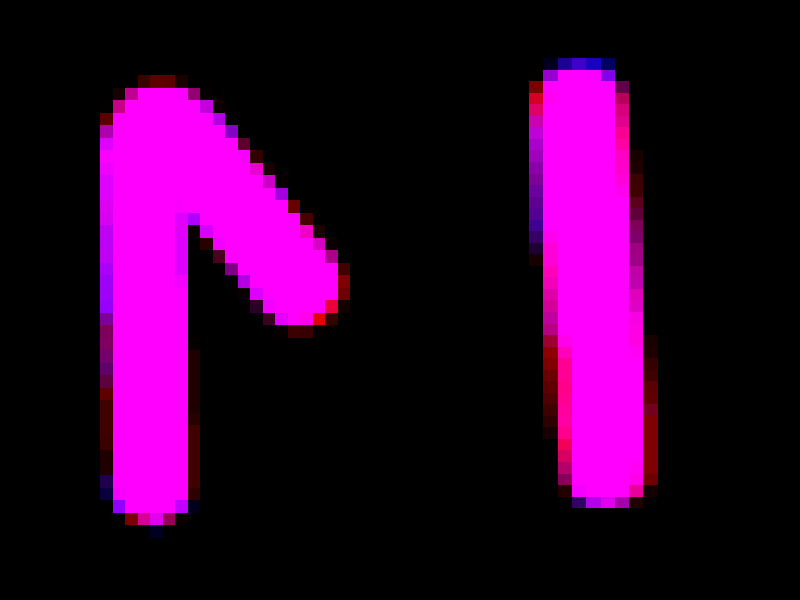

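Run:
```python
from h import *
np.set_printoptions(precision=4,suppress=True)
for c in([270,212.6],[326.6,203.6],[331,227],[274,236.6]): print("stand",atz("top",c,.055))
for c in([337,275],[272,300],[279,328]): print("grey",atz("top",c,.012))
for c in([107,234],[145,243],[133,147],[202,171],[165,261],[94,234]): print("vise",atz("top",c,.05),atz("top",c,.025))
```

```text
stand [ 0.4936 -0.2549  0.055 ]
stand [ 0.5235 -0.4243  0.055 ]
stand [ 0.4529 -0.437   0.055 ]
stand [ 0.4218 -0.2679  0.055 ]
grey [ 0.313  -0.4596  0.012 ]
grey [ 0.2366 -0.2648  0.012 ]
grey [ 0.156  -0.2867  0.012 ]
vise [0.4229 0.2267 0.05  ] [0.4256 0.2362 0.025 ]
vise [0.3979 0.1127 0.05  ] [0.4001 0.1201 0.025 ]
vise [0.6919 0.1687 0.05  ] [0.6998 0.1771 0.025 ]
vise [ 0.6195 -0.0458  0.05  ] [ 0.626  -0.0416  0.025 ]
vise [0.3459 0.0508 0.05  ] [0.3471 0.0569 0.025 ]
vise [0.4224 0.265  0.05  ] [0.4251 0.2752 0.025 ]
```

>>> play_rows:
  linear:
    - [0.03, -0.058, 0.005]
    - [0.03, -0.058, 0.005]
    - [0.03, -0.058, 0.005]
    - [0.03, -0.058, 0.005]
    - [0.03, -0.058, 0.005]
    - [0.03, -0.058, 0.005]
    - [0.03, -0.058, 0.0]
    - [0.03, -0.058, 0.0]
  turn: [3.5, 3.5, 3.5, 3.5, 3.5, 3.5, 3.5, 3.5]
  hand: 0.0854

```text
time: 1.7
tool_pos: [0.4864, 0.1249, 0.2605]
tool_rot: [0.001, -0.034, 0.999, 0.0]
contact_force: [0.6, 0.7, -0.5]
gripper_width: 1.003
grasp_force: 0.0
```

>>> play_rows:
  linear:
    - [-0.003, -0.05, 0]
    - [-0.003, -0.052, 0]
    - [-0.003, -0.052, 0]
    - [-0.003, -0.052, 0]
    - [-0.003, -0.052, 0]
    - [-0.003, -0.052, 0]
    - [-0.003, -0.052, 0]
    - [-0.003, -0.05, 0]
  turn: [0, 0, 0, 0, 0, 0, 0, 0]

```text
time: 2.7
tool_pos: [0.4613, -0.287, 0.2602]
tool_rot: [0.0, -0.033, 0.999, -0.0]
contact_force: [-0.2, 0.3, 0.1]
gripper_width: 1.003
grasp_force: 0.0
```

>>> play_rows:
  linear:
    - [0, 0, 0]
    - [0, 0, 0]
  turn: [0, 0]

```text
time: 2.95
tool_pos: [0.4616, -0.2848, 0.2598]
tool_rot: [-0.0, -0.033, 0.999, 0.0]
contact_force: [-0.7, -0.4, 0.6]
gripper_width: 1.0
grasp_force: 0.0
```

>>> play_rows:
  linear:
    - [0, -0.004, -0.03]
    - [0, 0, -0.04]
    - [0, 0, -0.04]
    - [0, 0, -0.026]
    - [0, 0, 0]
  turn: [0, 0, 0, 0, 0]

```text
time: 3.58
tool_pos: [0.4605, -0.2866, 0.1214]
tool_rot: [-0.002, -0.034, 0.999, 0.002]
contact_force: [0.3, -0.7, -0.4]
gripper_width: 1.003
grasp_force: 0.0
```

>>> play_rows:
  linear:
    - [0, 0, 0]
    - [0, 0, 0]
    - [0, 0, 0]
    - [0, 0, 0]
    - [0, 0, 0]
    - [0, 0, 0]
  turn: [0, 0, 0, 0, 0, 0]
  hand: 0.0

```text
time: 4.32
tool_pos: [0.4621, -0.2901, 0.125]
tool_rot: [0.001, -0.033, 0.999, -0.001]
contact_force: [-0.1, -2.7, 4.3]
gripper_width: 0.187
grasp_force: 59.0
```

>>> play_rows:
  linear:
    - [0, 0, 0.01]
    - [0, 0, 0.02]
    - [0, 0, 0.025]
    - [0, 0, 0.025]
    - [0, 0.01, 0]
    - [0, 0.025, 0]
    - [0, 0.03, 0]
    - [0, 0.015, 0]
  turn: [0, 0, 0, 0, 0, -5, -10, -10]

```text
time: 5.32
tool_pos: [0.46, -0.206, 0.2006]
tool_rot: [-0.003, 0.186, 0.982, 0.002]
contact_force: [-0.3, 0.9, -4.2]
gripper_width: 0.188
grasp_force: 59.1
```

>>> play_rows:
  linear:
    - [0, 0, 0]
    - [0, 0, 0]
    - [0, 0, 0]
    - [0, 0, -0.02]
    - [0, 0, -0.02]
    - [0, 0, -0.02]
    - [0, 0, 0]
  turn: [-10, -10, -10, -10, -10, -9, 0]

```text
time: 6.2
tool_pos: [0.4588, -0.2065, 0.1392]
tool_rot: [-0.005, 0.643, 0.765, -0.0]
contact_force: [-0.4, 0.6, -5.0]
gripper_width: 0.184
grasp_force: 59.1
```

Run:
```python
from h import *
a=grab_frame("scene")[130:280,180:380,::-1];b=grab_frame("top")[130:280,180:380,::-1]
cv2.imwrite("pics/d.png",cv2.resize(np.hstack([a,b]),(800,300),interpolation=cv2.INTER_CUBIC));print(state())
```

```text
{'time': 6.3, 'joint_pos': array([-5.71805460e-01, -1.63124272e-01,  1.97137291e+00,  5.32927711e-04,
        1.33604766e+00, -7.45216171e-01]), 'joint_vel': array([-0.00241337, -0.01397031, -0.03227519, -0.00312893, -0.00512316,
        0.00645777]), 'joint_efforts': array([ 4.35581210e-02, -2.96275985e+01, -3.68266404e+01, -5.06480725e-02,
        2.64801644e-02,  9.02242638e-03]), 'tool_pos': array([ 0.46092273, -0.208204  ,  0.14276071]), 'tool_rot': array([-1.37374083e-03,  6.43264455e-01,  7.65642832e-01,  8.59192598e-05]), 'contact_force': array([ 0.52125791,  0.55181546, -4.89980547]), 'ft_torque': array([ 0.09154117, -0.06005659, -0.02020392]), 'grasp_force': 59.167254485782905, 'gripper_width': 0.18533716995138136}
```

View pics/d.png

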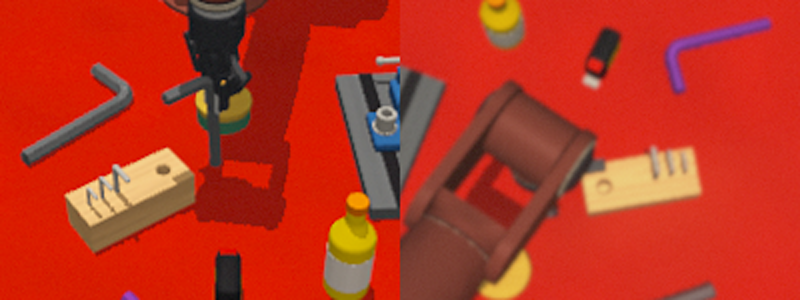

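>>> play_rows:
  linear:
    - [0.0035, -0.02, 0]
    - [0.0035, -0.02, 0]
    - [0.002, -0.01, 0]
    - [0.002, -0.01, 0]
    - [0.002, -0.01, 0]
    - [0.002, -0.01, 0]
    - [0.002, -0.01, 0]
  turn: [0, 0, 0, 0, 0, 0, 0]

```text
time: 7.18
tool_pos: [0.4782, -0.2988, 0.143]
tool_rot: [-0.001, 0.644, 0.765, 0.0]
contact_force: [-2.3, 5.8, -4.7]
gripper_width: 0.185
grasp_force: 58.6
```

>>> play_rows:
  linear:
    - [0.002, -0.01, 0]
    - [0.002, -0.01, 0]
  turn: [0, 0]

```text
time: 7.42
tool_pos: [0.4824, -0.3191, 0.1433]
tool_rot: [-0.001, 0.644, 0.765, 0.0]
contact_force: [-2.1, 4.2, -4.2]
gripper_width: 0.181
grasp_force: 58.5
```

>>> play_rows:
  linear:
    - [-0.006, 0.035, 0]
    - [-0.009, 0.052, 0]
    - [-0.009, 0.052, 0]
    - [-0.009, 0.052, 0]
    - [-0.003, 0.016, -0.02]
    - [0, 0, -0.02]
    - [0, 0, 0]
  turn: [0, 0, 0, 0, 0, 0, 0]

```text
time: 8.3
tool_pos: [0.4457, -0.1126, 0.1021]
tool_rot: [-0.001, 0.644, 0.765, -0.001]
contact_force: [0.1, -0.3, -4.5]
gripper_width: 0.183
grasp_force: 59.2
```

>>> play_rows:
  linear:
    - [0.0008, -0.0045, -0.007]
    - [0.001, -0.006, -0.007]
    - [0.001, -0.006, -0.007]
    - [0.001, -0.006, -0.007]
    - [0, 0, 0]
  turn: [0, 0, 0, 0, 0]

```text
time: 8.93
tool_pos: [0.4535, -0.1392, 0.0799]
tool_rot: [0.005, 0.644, 0.765, -0.001]
contact_force: [-1.0, -6.6, 7.1]
gripper_width: 0.182
grasp_force: 59.6
```

>>> play_rows:
  linear:
    - [0.001, -0.004, -0.007]
    - [0.001, -0.004, -0.007]
    - [0.001, -0.004, -0.007]
    - [0, -0.003, -0.006]
    - [0, -0.002, -0.004]
    - [0, 0, 0]
  turn: [0, 0, 0, 0, 0, 0]

```text
time: 9.68
tool_pos: [0.4553, -0.1534, 0.0465]
tool_rot: [0.002, 0.645, 0.764, 0.001]
contact_force: [1.6, -3.1, 4.2]
gripper_width: 0.184
grasp_force: 58.4
```

Run:
```python
from h import *
a=grab_frame("scene")[130:280,180:380,::-1]
cv2.imwrite("pics/e.png",cv2.resize(a,(800,600),interpolation=cv2.INTER_CUBIC));print(state()["tool_pos"],state()["contact_force"])
```

```text
[ 0.45504951 -0.15301394  0.0463523 ] [ 2.62839569 -3.08243764  3.58209834]
```

View pics/e.png

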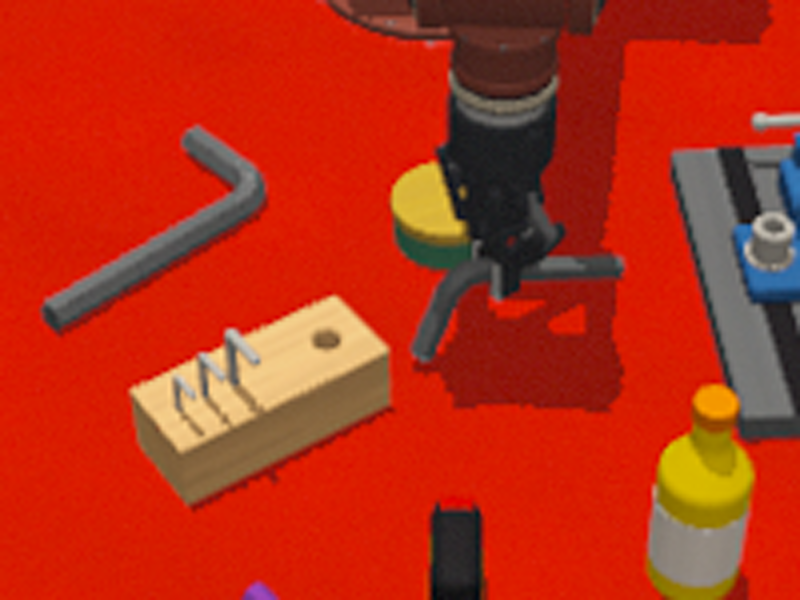

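>>> play_rows:
  linear:
    - [0, 0, 0.008]
    - [0, 0, 0.009]
    - [0.0025, -0.014, 0]
    - [0.0025, -0.014, 0]
    - [0.001, -0.006, 0]
    - [0.001, -0.006, 0]
    - [0.001, -0.006, 0]
    - [0, 0, 0]
  turn: [0, 0, 0, 0, 0, 0, 0, 0]

```text
time: 10.72
tool_pos: [0.4594, -0.1885, 0.0607]
tool_rot: [-0.01, 0.645, 0.764, 0.007]
contact_force: [-5.2, 32.3, 10.9]
gripper_width: 0.184
grasp_force: 60.6
```

>>> play_rows:
  linear:
    - [0.0008, -0.004, 0]
    - [0.0008, -0.004, 0]
    - [0, 0, 0]
  turn: [0, 0, 0]

```text
time: 11.1
tool_pos: [0.4613, -0.1964, 0.061]
tool_rot: [-0.01, 0.644, 0.765, 0.006]
contact_force: [-4.5, 21.0, 8.0]
gripper_width: 0.182
grasp_force: 62.2
```

Run:
```python
from h import *
a=grab_frame("scene")[160:250,240:360,::-1]
cv2.imwrite("pics/f.png",cv2.resize(a,(800,600),interpolation=cv2.INTER_CUBIC));print(state()["tool_pos"],state()["contact_force"],state()["ft_torque"])
```

```text
[ 0.46142786 -0.19752722  0.06096766] [-2.71127224 25.79194643  9.03986755] [ 4.43430052  0.49832336 -0.0195764 ]
```

View pics/f.png

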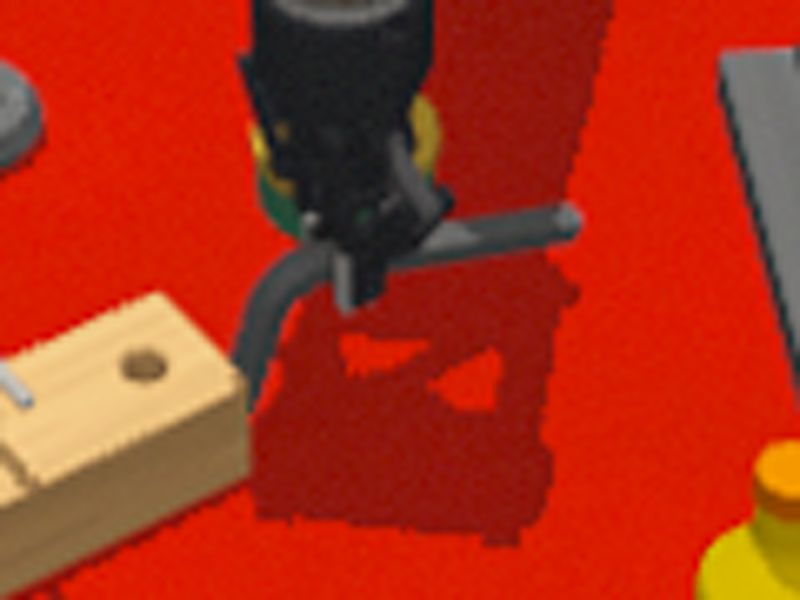

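>>> play_rows:
  linear:
    - [0.0005, -0.003, 0]
    - [0.0005, -0.003, 0]
    - [0.0005, -0.003, 0]
    - [0, 0, 0]
  turn: [0, 0, 0, 0]

```text
time: 11.65
tool_pos: [0.4634, -0.2098, 0.0611]
tool_rot: [-0.006, 0.645, 0.764, 0.004]
contact_force: [-1.8, 16.3, 4.6]
gripper_width: 0.188
grasp_force: 61.6
```

>>> play_rows:
  linear:
    - [0.0005, -0.003, 0]
    - [0, 0, 0]
  turn: [0, 0]

```text
time: 11.9
tool_pos: [0.4639, -0.2127, 0.0615]
tool_rot: [-0.006, 0.645, 0.764, 0.004]
contact_force: [-4.7, 17.7, 6.7]
gripper_width: 0.183
grasp_force: 61.7
```

>>> play_rows:
  linear:
    - [0.0005, -0.003, 0]
    - [0.0002, -0.001, 0]
    - [0, 0, 0]
  turn: [0, 0, 0]

```text
time: 12.28
tool_pos: [0.4645, -0.2176, 0.061]
tool_rot: [-0.005, 0.645, 0.764, 0.003]
contact_force: [-2.3, 14.3, 2.5]
gripper_width: 0.183
grasp_force: 60.5
```

>>> play_rows:
  linear:
    - [-0.003, 0.02, 0]
    - [-0.005, 0.03, 0.02]
    - [0, 0.04, 0.04]
    - [0, 0.04, 0.04]
    - [0.01, 0.02, 0.02]
    - [0, 0, 0]
    - [0, 0, 0]
  turn: [0, 0, 0, 0, 0, 0, 0]

```text
time: 13.15
tool_pos: [0.4669, -0.0718, 0.1807]
tool_rot: [-0.001, 0.644, 0.765, -0.001]
contact_force: [-1.4, -0.1, -5.0]
gripper_width: 0.186
grasp_force: 59.7
```

Run:
```python
from h import *
a=grab_frame("scene")[:,:,::-1];b=grab_frame("top")[:,:,::-1]
cv2.imwrite("pics/s2.png",a);cv2.imwrite("pics/t2.png",b)
for n in("scene","top"): print(n,[(round(r["p"],2),np.round(r["location"],1),int(r["region"].sum())) for r in trace(n,"key_grip")])
print(state()["tool_pos"],state()["contact_force"],state()["tool_rot"])
cv2.imwrite("pics/g.png",np.hstack([cv2.resize(a[110:230,260:420],(800,600),interpolation=cv2.INTER_CUBIC)]))
```

```text
scene [(0.89, array([325.7, 158.5]), 327), (0.76, array([241.8, 307. ]), 698), (0.64, array([224.4, 188.2]), 651), (0.57, array([ 98.7, 271.3]), 944)]
top [(0.88, array([325.9, 147.7]), 437), (0.72, array([430.9, 239.5]), 852), (0.66, array([288.2, 290.7]), 850), (0.57, array([170.3, 213.8]), 344)]
[ 0.46686996 -0.07214889  0.18048808] [ 0.34401942 -0.11061644 -4.16711883] [-1.10261853e-03  6.44750398e-01  7.64392159e-01 -5.79955427e-04]
```

View pics/g.png

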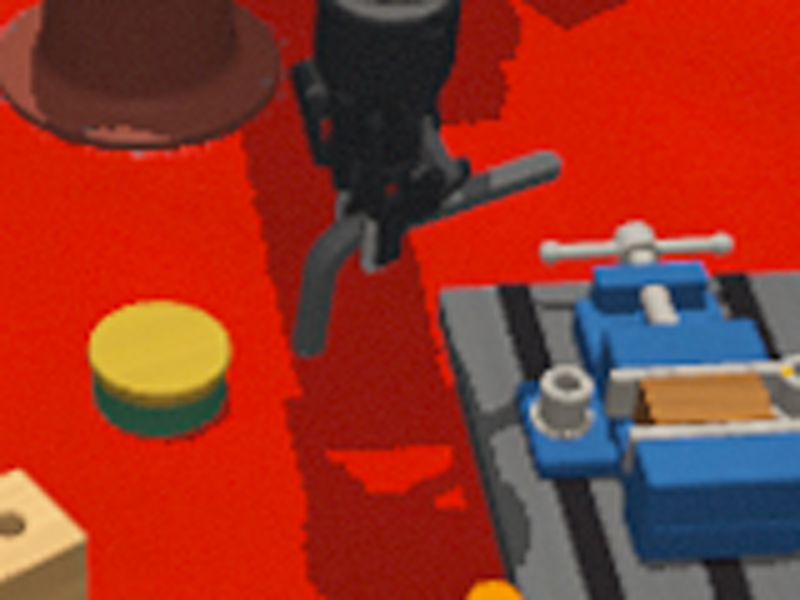

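```bash
cat > pitch.py <<'E'
from h import *
from scipy.optimize import least_squares
np.set_printoptions(precision=4,suppress=True)
def model(v,tcp,quat):
    th,s,e=v[:3]           # th: long arm angle from vertical (90=level), s pivot->elbow, e sideways
    T=R.from_quat([quat[1],quat[2],quat[3],quat[0]]).as_matrix()
    piv=tcp-T[:,2]*.019+T[:,1]*e
    up=np.array([0,0,1.]); lat=T[:,1]; h=np.cross(lat,up); h[2]=0;h/=np.linalg.norm(h)  # heading = key x at th=0
    z=np.sin(th)*h+np.cos(th)*up; x=np.cos(th)*h-np.sin(th)*up
    E=piv+s*z; return E,x,z
E
python3 - <<'E'
from pitch import *
tcp=np.array([.4669,-.0721,.1805]);q=[-.0011,.6448,.7644,-.0006]
obs=np.array([[370.4,143],[321.6,178.3]])
im=cv2.imread("pics/s2.png")
def pts(v):
    E,x,z=model(v,tcp,q); return np.array([E-.168*z,E+.075*x,E-.10*z,E+.05*x,E])
def f(v):
    p=proj("scene",pts(v))
    return np.r_[(p[:2]+v[3:5]-obs).ravel()/.7,(v[1]-.037)/.004,v[2]/.001,v[3:5]/2]
r=least_squares(f,[1.5,.037,0,0,0],x_scale=[.1,.01,.001,1,1]);print(np.degrees(r.x[0]),r.x[1:],r.fun)
# axis check: centre of grey pixels across rows/cols of region
reg=trace("scene","key_grip")[0]["region"]
p=proj("scene",pts(r.x))+r.x[3:5];print(p)
ys,xs=np.nonzero(reg)
for c in range(355,374,4): print("col",c,ys[xs==c].mean() if (xs==c).any() else None,(xs==c).sum())
for c in range(160,182,4): print("row",c,xs[(ys==c)&(xs<335)].mean(),((ys==c)&(xs<335)).sum())
print(xs.min(),xs.max(),ys.min(),ys.max())
E
```

```text
82.6589877459629 [ 0.0342  0.      1.7595 -1.5842] [ 0.3693 -0.2011 -0.6772  0.4783 -0.6979  0.003   0.8798 -0.7921]
[[370.6585 142.8593]
 [321.126  178.6348]
 [352.9246 148.2925]
 [322.4864 171.5085]
 [325.3052 156.7495]]
col 355 147.5 6
col 359 145.5 6
col 363 144.5 6
col 367 143.0 7
col 371 143.0 1
row 160 325.5 10
row 164 323.5 8
row 168 322.0 7
row 172 322.0 7
row 176 321.0 7
row 180 321.0 3
318 371 140 180
```

```bash
cat > pf.py <<'E'
from pitch import *
from fit import *
def soft(im,w):
    c=im[w[1]:w[1]+w[3],w[0]:w[0]+w[2]].astype(float)
    redness=c[:,:,2]-c[:,:,1]      # red bench vs grey key
    return np.clip((60-redness)/45,0,1).astype(np.float32)
def run(im,tcp,q,wins,s0=.037,zlim=-1):
    w=(300,100,120,110)
    M=soft(im,w); W=np.zeros_like(M)
    for a,b,c,d in wins: W[b-100:d-100,a-300:c-300]=1
    def par(v):
        E,x,z=model([v[0],v[1],0],tcp,q); y=np.cross(z,x)
        return np.r_[E,R.from_matrix(np.stack([x,y,z],1)).as_euler("ZYX")]
    def S(v):
        m=sil("scene",par(v),zlim,8,w); return cv2.warpAffine(m,np.float32([[1,0,v[2]],[0,1,v[3]]]),(w[2],w[3]))
    f=lambda v:(W*(S(v)-M)**2).sum()+((v[1]-s0)/.003)**2*.5+(v[2]**2+v[3]**2)*.3
    best=[]
    for th in np.radians([76,80,84,88,92]):
        g=lambda u:f(np.r_[th,u])
        r=minimize(g,[s0,1.,-1.],method="Nelder-Mead",options=dict(initial_simplex=np.array([[s0,1,-1],[s0+.004,1,-1],[s0,2,-1],[s0,1,0]]),maxfev=250))
        print(np.degrees(th),round(r.fun,2),r.x)
    return M*W
E
python3 - <<'E'
from pf import *
im=cv2.imread("pics/s2.png")
m=run(im,np.array([.4669,-.0721,.1805]),[-.0011,.6448,.7644,-.0006],[(355,134,380,156),(312,162,334,186)])
print((m[34:56,55:80]*9).astype(int)); print((m[62:86,12:34]*9).astype(int))
E
```

```text
76.0 70.07 [ 0.0357  4.1724 -5.4214]
80.0 38.84 [ 0.0357  2.7036 -3.3277]
84.0 33.84 [ 0.0366  1.7974 -1.4527]
88.0 47.75 [0.0363 0.5474 0.6735]
92.0 68.64 [ 0.0367 -0.4839  3.3295]
[[0 0 0 0 0 0 0 0 0 0 0 0 0 0 0 0 0 0 0 0 0 0 0 0 0]
 [0 0 0 0 0 0 0 0 0 0 0 0 0 0 0 0 0 0 0 0 0 0 0 0 0]
 [0 0 0 0 0 0 0 0 0 0 0 0 0 0 0 0 0 0 0 0 0 0 0 0 0]
 [0 0 0 0 0 0 0 0 0 0 0 0 0 0 0 0 0 0 0 0 0 0 0 0 0]
 [0 0 0 0 0 0 0 0 0 0 0 0 0 0 0 0 0 0 0 0 0 0 0 0 0]
 [0 0 0 0 0 0 0 0 0 0 0 0 0 0 0 0 0 0 0 0 0 0 0 0 0]
 [0 0 0 0 0 0 0 0 0 0 0 0 0 0 0 0 0 0 0 0 0 0 0 0 0]
 [0 0 0 0 0 0 0 0 0 0 1 5 9 9 9 9 0 0 0 0 0 0 0 0 0]
 [0 0 0 0 0 0 0 0 5 9 9 9 9 9 9 9 9 0 0 0 0 0 0 0 0]
 [0 0 0 0 0 3 8 9 9 9 9 9 9 9 9 9 9 0 0 0 0 0 0 0 0]
 [0 0 0 8 9 9 9 9 9 9 9 9 9 9 9 9 6 0 0 0 0 0 0 0 0]
 [6 9 9 9 9 9 9 9 9 9 9 9 9 9 9 9 0 0 0 0 0 0 0 0 0]
 [9 9 9 9 9 9 9 9 9 9 9 9 9 0 0 0 0 0 0 0 0 0 0 0 0]
 [9 9 9 9 9 9 9 9 9 9 0 0 0 0 0 0 0 0 0 0 0 0 0 0 0]
 [9 9 9 9 9 9 9 0 0 0 0 0 0 0 0 0 0 0 0 0 0 0 0 0 0]
 [9 9 9 9 7 0 0 0 0 0 0 0 0 0 0 0 0 0 0 0 0 0 0 0 0]
 [9 7 0 0 0 0 0 0 0 0 0 0 0 0 0 0 0 0 0 0 0 0 0 0 0]
 [0 0 0 0 0 0 0 0
[... 677 characters left out ...]
 0 0 0 0 0 0 9 9 9 9 9 9 0 0 0 0 0 0 0 0]
 [0 0 0 0 0 0 0 0 9 9 9 9 9 9 0 0 0 0 0 0 0 0]
 [0 0 0 0 0 0 0 4 9 9 9 9 9 8 0 0 0 0 0 0 0 0]
 [0 0 0 0 0 0 0 5 9 9 9 9 9 4 0 0 0 0 0 0 0 0]
 [0 0 0 0 0 0 0 7 9 9 9 9 9 0 0 0 0 0 0 0 0 0]
 [0 0 0 0 0 0 0 9 9 9 9 9 9 0 0 0 0 0 0 0 0 0]
 [0 0 0 0 0 0 0 9 9 9 9 9 9 0 0 0 0 0 0 0 0 0]
 [0 0 0 0 0 0 0 9 9 9 9 9 9 0 0 0 0 0 0 0 0 0]
 [0 0 0 0 0 0 0 9 9 9 9 9 9 0 0 0 0 0 0 0 0 0]
 [0 0 0 0 0 0 0 5 9 9 9 6 0 0 0 0 0 0 0 0 0 0]
 [0 0 0 0 0 0 0 0 0 0 0 0 0 0 0 0 0 0 0 0 0 0]
 [0 0 0 0 0 0 0 0 0 0 0 0 0 0 0 0 0 0 0 0 0 0]
 [0 0 0 0 0 0 0 0 0 0 0 0 0 0 0 0 0 0 0 0 0 0]
 [0 0 0 0 0 0 0 0 0 0 0 0 0 0 0 0 0 0 0 0 0 0]
 [0 0 0 0 0 0 0 0 0 0 0 0 0 0 0 0 0 0 0 0 0 0]]
```

>>> play_rows:
  linear:
    - [0, 0, 0]
    - [0, 0, 0]
    - [0, 0, 0]
    - [0, 0, 0]
    - [0, 0, 0]
  turn: [-10.5, -10.5, -10.5, -9.5, 0]

```text
time: 14.02
tool_pos: [0.4674, -0.072, 0.1814]
tool_rot: [-0.0, 0.871, 0.491, -0.0]
contact_force: [-0.4, -0.1, -4.4]
gripper_width: 0.184
grasp_force: 59.7
```

```bash
cat > ang.py <<'E'
from pf import *
import sys
def angs(im,tcp,q,off=(1.9,-1.7)):
    v=[np.radians(85),.036,0]
    E,x,z=model(v,tcp,q); o=np.array(off)
    L=proj("scene",[E-.168*z,E-.075*z,E+.075*x,E+.03*x])+o
    out=[]
    red=im[:,:,2].astype(float)-im[:,:,1]
    m=((red<35)).astype(np.uint8)
    for a,b in((L[0],L[1]),(L[2],L[3])):
        line=np.zeros(m.shape,np.uint8); cv2.line(line,tuple(np.int32(a+(b-a)*.12)),tuple(np.int32(b)),1,11)
        ys,xs=np.nonzero(m&line)
        d=cv2.fitLine(np.float32(np.c_[xs,ys]),cv2.DIST_HUBER,0,.01,.01).ravel()
        out.append((d,len(xs)))
    print("pred px",L)
    for k,(d,n) in enumerate(out):
        best=min(np.radians(np.arange(70,105,.5)),key=lambda t:abs(np.cross(np.diff(proj("scene",(lambda m:[m[0],m[0]-.1*m[2]] if k==0 else [m[0],m[0]+.07*m[1]])(model([t,.036,0],tcp,q))),axis=0)[0],d[:2])))
        print("long" if k==0 else "short",n,d,"theta",np.degrees(best))
E
cat > meas.py <<'E'
from ang import *
s=state(); im=grab_frame("scene")[:,:,::-1]; cv2.imwrite("pics/s3.png",im)
s=state(); print(s["tool_pos"],s["tool_rot"],s["time"])
angs(im,s["tool_pos"],s["tool_rot"])
E
python3 meas.py 2>&1 | grep -v -i warn
python3 - <<'E'
from h import *
print("bolt scene pred",proj("scene",[[.4995,.0505,.07]]),"obs 373.2 186.8")
im=cv2.imread("pics/s3.png").astype(int); r=(im[:,:,2]-im[:,:,1])[128:190,300:392]
for row in r[::2]: print("".join("#" if v<20 else "+" if v<50 else "." for v in row))
E
```

```text
[ 0.4674 -0.0719  0.1815] [-0.0004  0.8708  0.4917 -0.0004] 14.075
pred px [[382.6756 160.295 ]
 [349.237  155.4916]
 [318.8009 172.1467]
 [320.9423 160.0235]]
long 222 [  0.9912   0.132  363.5276 159.3389] theta 86.0
short 124 [  0.2002  -0.9798 320.265  164.6793] theta 84.0
bolt scene pred [[371.62101369 185.66204311]] obs 373.2 186.8
+++...++...+.++..............+##############++..............................................
++++..+++..++................##############.................................................
+.+.+++++++..................##############.................................................
.+++.+++.....................##############.................................................
++++........................+#############+.................................................
.............................+###########+..................................................
.............................############...................................................
.............................############...................................................
.................
[... 1421 characters left out ...]
.....############################################
+++++............................................###########################################
+++++............................................+##########################################
++++++............................................##########################################
+++++.............................................##########################################
+++++..............................................#########################################
+++##..............................................+####################################....
+####..............................................+####################################+...
```

>>> play_rows:
  linear:
    - [0, -0.01, -0.02]
    - [0, -0.02, -0.025]
    - [0, -0.03, -0.025]
    - [-0.005, -0.03, -0.025]
    - [-0.005, 0, -0.025]
    - [0, 0, 0]
  turn: [10.5, 10.5, 10.5, 9.5, 0, 0]

```text
time: 14.82
tool_pos: [0.4555, -0.161, 0.0594]
tool_rot: [-0.003, 0.644, 0.765, -0.001]
contact_force: [-0.5, 0.3, -4.0]
gripper_width: 0.19
grasp_force: 59.6
```

>>> play_rows:
  linear:
    - [0.002, -0.01, 0]
    - [0.002, -0.012, 0]
    - [0.002, -0.012, 0]
    - [0.001, -0.012, 0]
    - [0.001, -0.008, 0]
    - [0, -0.003, 0]
    - [0, -0.003, 0]
    - [0, 0, 0]
  turn: [0, 0, 0, 0, 0, 0, 0, 0]

```text
time: 15.82
tool_pos: [0.4651, -0.2182, 0.0615]
tool_rot: [-0.004, 0.645, 0.765, 0.003]
contact_force: [-1.0, 12.5, 1.2]
gripper_width: 0.185
grasp_force: 60.3
```

>>> play_rows:
  linear:
    - [0.0005, -0.003, 0]
    - [0.0005, -0.003, 0]
    - [0, 0, 0]
  turn: [0, 0, 0]

```text
time: 16.2
tool_pos: [0.4657, -0.2204, 0.0617]
tool_rot: [-0.008, 0.645, 0.764, 0.006]
contact_force: [-3.9, 26.0, 10.6]
gripper_width: 0.183
grasp_force: 61.1
```

>>> play_rows:
  linear:
    - [0.0003, -0.002, 0]
    - [0, 0, 0]
  turn: [0, 0]

```text
time: 16.45
tool_pos: [0.4658, -0.2206, 0.0617]
tool_rot: [-0.009, 0.645, 0.765, 0.007]
contact_force: [-5.0, 32.1, 13.7]
gripper_width: 0.182
grasp_force: 61.6
```

>>> play_rows:
  linear:
    - [-0.003, 0.03, 0]
    - [-0.003, 0.03, 0.02]
    - [0, 0.03, 0.035]
    - [0, 0.01, 0.035]
    - [0, 0, 0.03]
    - [0, 0, 0]
    - [0, 0, 0]
  turn: [0, 0, -10.5, -10.5, -10.5, -9.5, 0]

```text
time: 17.32
tool_pos: [0.461, -0.1298, 0.1821]
tool_rot: [0.0, 0.871, 0.492, -0.0]
contact_force: [-0.4, 0.7, -5.0]
gripper_width: 0.182
grasp_force: 59.3
```

```bash
python3 meas.py 2>&1 | grep -v -i warn
python3 - <<'E'
from h import *
im=cv2.imread("pics/s3.png").astype(int); r=(im[:,:,2]-im[:,:,1])[140:200,285:377]
for row in r[::2]: print("".join("#" if v<20 else "+" if v<50 else "." for v in row))
E
```

```text
[ 0.4606 -0.1297  0.1814] [-0.0004  0.8706  0.4919 -0.0004] 17.375
pred px [[363.2657 164.262 ]
 [329.6052 159.4108]
 [299.6903 176.0574]
 [301.4125 163.9177]]
long 254 [  0.9885   0.1512 343.8131 162.5715] theta 84.5
short 131 [  0.1811  -0.9835 301.5284 168.9831] theta 83.0
.......................##############.......................................................
........................############........................................................
........................############........................................................
........................############........................................................
.......................+###########+........................................................
.......................+###########.........................................................
........................#########+..........................................................
........................+########...........................................................
......................++##########.............................................
[... 1266 characters left out ...]
.......................##########################
++++++++++++++++++##..............................................+#########################
++++++++++++++++####...............................................#########################
###+++++++#########+...............................................+########################
##################+.................................................########################
################....................................................+#######################
..##########.........................................................#######################
.....................................................................+######################
```

Run:
```python
from h import *
np.set_printoptions(precision=4,suppress=True,linewidth=200)
from scipy.optimize import minimize
for f,n,c0 in(("a","scene",(373,187)),("b","top",(166,208.5))):
    g=cv2.imread(f"pics/{f}.png").astype(float).mean(2)
    x0,y0=int(c0[0]-9),int(c0[1]-8); P=g[y0:y0+17,x0:x0+19]; print(n,x0,y0);print(P.astype(int))
    # fit: bright disc 30mm with dark disc 17.9mm at z=.07
    t=np.linspace(0,2*np.pi,48,endpoint=False); up=8
    def ren(v):
        C=np.array([v[0],v[1],.07]); m=np.zeros((17*up,19*up),np.float32)
        for r,val in((.015,1),(.0092,-1)):
            q=proj(n,C+r*np.c_[np.cos(t),np.sin(t),0*t]); q=((q-[x0,y0]+.5)*up-.5)*16
            k=np.zeros_like(m); cv2.fillPoly(k,[np.int32(np.round(q))],1,cv2.LINE_8,4); m+=val*k if val>0 else -k
        s=cv2.GaussianBlur(cv2.resize(m,(19,17),interpolation=cv2.INTER_AREA),(0,0),max(.3,v[2])); return s
    q0=proj(n,[[.5,.05,.07]])[0]
    # only inside head: use inner window weights
    def f(v):
        s=ren(v); q=proj(n,[[v[0],v[1],.07]])[0]
        yy,xx=np.mgrid[0:17,0:19]; w=np.exp(-(((xx+x0-q[0])/5)**2+((yy+y0-q[1])/(4 if n=="scene" else 5))**2)**2)
        A=np.c_[s.ravel(),np.ones(s.size)]; W=np.sqrt(w.ravel()); c=np.linalg.lstsq(A*W[:,None],P.ravel()*W,rcond=None)[0]
        return (w.ravel()*(A@c-P.ravel())**2).sum()/w.sum()
    best=min((minimize(f,[*atz(n,c0,.07)[:2]+d,.6],method="Nelder-Mead",options=dict(initial_simplex=np.array([[*(atz(n,c0,.07)[:2]+d),.6]]*4)+np.vstack([np.zeros(3),np.diag([.004,.004,.3])]))) for d in(np.zeros(2),np.array([.003,-.003]))),key=lambda r:r.fun)
    print(best.x,best.fun,proj(n,[[*best.x[:2],.07]]))
```

```text
scene 364 179
[[ 35  40  39  37  33  80 109 114 115 116 112  77  42  63  96 105  71  55  91]
 [ 32  37  36  38  36  46 101 116 115 114 117  84  46  49  92  97  61  43  86]
 [ 32  33  37  37  35  35  99 116 113 113 114  93  58  43  81  82  56  46  75]
 [ 48  37  37  37  38  28  77 104 110 109 110 108  76  45  64  65  51  45  58]
 [ 51  34  36  35  33  26  96 150 163 163 163 144  89  43  50  53  50  46  68]
 [ 66  29  35  34  50 153 166 161 150 146 167 182 147  74  42  61  53  44 157]
 [ 78  34  28  27 116 182 164 124 106 100 118 147 173 149  87  57  48  54 138]
 [109 101 100  96 164 191 155  99  88  90  88  97 175 190 138  56  50  66  92]
 [109 113 113 108 146 183 172 130  94  85  84  97 161 191 156  68  48  68  89]
 [ 97 109 109 102 104 143 174 178 163 139 161 176 179 166 137  79  48  72  90]
 [ 91 108 108 118  95  96 133 148 162 162 170 166 149 121 114  82  51  78  93]
 [ 86 104 138 130  96  83  96  95 115 126 123 113 100  92 105 102  73  80  94]
 [ 77  99 176 150  96  89  91  94  93  93  93  94  90 111 115 110  87  84  97]
 [ 67  82 186 147  84  86  93  96  97  96  96  96  91 148 1
[... 1097 characters left out ...]
4 122 108  84]
 [ 69  85  98 115 141 157 154 145 138 138 140 144 131 110 106 121 121 100  80]
 [ 72  90  97 107 128 150 162 160 156 151 140 129 114 106 119 129 117  90  81]
 [ 81  92  97 102 116 142 154 154 149 141 128 114 113 122 133 131 107  85  84]
 [ 87  96  98  96 106 123 137 139 138 135 127 124 131 140 135 117  92  80  90]
 [ 94  96  96  98  99 107 119 127 133 136 134 133 135 134 123 100  80  81  93]
 [ 97  99  98 100  98 101 103 110 118 127 128 124 120 118 104  85  76  87  96]
 [ 95  97 100 100  97  97  97 100 106 109 111 110 108 103  90  79  81  90  98]]
[0.5031 0.0543 1.0911] 95.2849570239377 [[165.2155 207.0471]]<stdin>:21: RuntimeWarning: invalid value encountered in scalar divide
```

>>> play_rows:
  linear:
    - [0.006, 0.028, 0]
    - [0.006, 0.03, 0]
    - [0.006, 0.03, 0]
    - [0.006, 0.03, 0]
    - [0.006, 0.03, 0]
    - [0.006, 0.03, 0]
    - [0.004, 0.025, 0]
    - [0.004, 0.018, 0]
  turn: [5, 5, 5, 5, 5, 2.5, 0, 0]

```text
time: 18.38
tool_pos: [0.5046, 0.0922, 0.1809]
tool_rot: [-0.001, 0.729, 0.685, -0.001]
contact_force: [1.0, -0.3, -5.4]
gripper_width: 0.182
grasp_force: 59.4
```

>>> play_rows:
  linear:
    - [0, 0, -0.02]
    - [0, 0, -0.015]
    - [0, 0, -0.01]
    - [0, 0, 0]
    - [0, 0, 0]
  turn: [0, 0, 0, 0, 0]

```text
time: 19.0
tool_pos: [0.5054, 0.091, 0.1374]
tool_rot: [0.0, 0.73, 0.684, 0.0]
contact_force: [1.1, 0.2, -3.8]
gripper_width: 0.186
grasp_force: 59.3
```

Run:
```python
from pf import *
print(tri([373.1,186.1],[165.3,207.1]),atz("scene",[373.1,186.1],.07),atz("top",[165.3,207.1],.07))
im=grab_frame("scene")[:,:,::-1];cv2.imwrite("pics/s4.png",im);s=state();tcp=s["tool_pos"];print(tcp,s["tool_rot"],s["contact_force"])
q=s["tool_rot"]; t2=tcp.copy(); t2[2]+=.003
E,x,z=model([np.radians(87.5),.034,0],t2,q);print("E",E,"tip",E+.075*x, "px",proj("scene",[E+.075*x,E,E-.168*z]))
cv2.imwrite("pics/h.png",cv2.resize(im[135:215,335:435],(800,640)[:2] if 0 else (750,600),interpolation=cv2.INTER_CUBIC))
```

```text
(array([0.5028, 0.0539, 0.0698]), np.float64(0.0005027381873042317)) [0.503  0.0535 0.07  ] [0.5029 0.0541 0.07  ]
[0.5056 0.0911 0.1377] [0.0005 0.7298 0.6836 0.0006] [ 0.6022 -0.3353 -5.1803]
E [0.5034 0.0572 0.1612] tip [0.5032 0.0539 0.0863] px [[373.9601 181.9454]
 [378.3407 161.7905]
 [428.8249 151.3382]]
```

View pics/h.png

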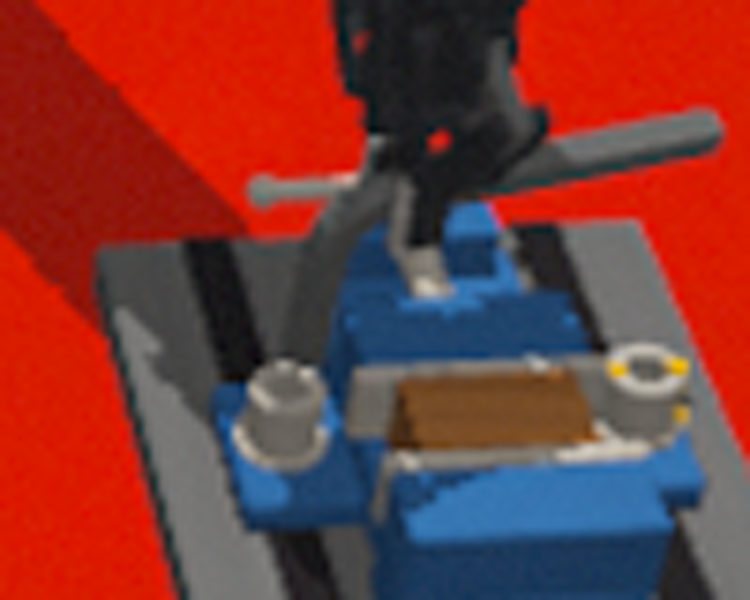

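Run:
```python
import cv2,numpy as np
np.set_printoptions(linewidth=220)
im=cv2.imread("pics/s4.png").astype(int); s=im[166:190,366:386]
print("grey");print(s.mean(2).astype(int));print("b-r");print(s[:,:,0]-s[:,:,2])
```

```text
grey
[[ 61  63  76  87  94  94  93  94  94  88  69  58  65  63  57  55  57  66  71  70]
 [ 69  73  72  80  82  81  77  76  76  62  54  61  63  59  56  53  57  59  59  59]
 [ 63  74  72  69  67  70  71  72  68  57  53  60  61  57  56  55  58  57  55  54]
 [ 47  68  72  73  70  70  70  70  71  60  57  55  58  54  53  57  56  55  55  56]
 [ 42  65  72  72  72  70  73  71  62  56  58  56  55  54  56  60  59  56  55  53]
 [ 26  61  71  72  70  69  71  71  62  55  54  54  56  57  54  56  57  54  56  57]
 [ 21  48  65  74  72  70  71  74  60  55  55  54  58  58  61  66  65  66  67  66]
 [ 21  38  63  72  72  70  72  70  58  52  55  56  57  56  65  69  72  70  72  70]
 [ 23  29  63  71  72  71  72  65  57  56  53  56  55  56  66  72  69  64  66  64]
 [ 21  23  55  70  71  70  71  65  53  53  55  54  55  57  66  68  70  67  69  67]
 [ 24  20  43  65  71  70  72  59  52  54  57  53  53  68  60  62  68  70  69  70]
 [ 23  23  33  64  72  71  68  59  53  56  55  55  54  68  53  82  81  70  70  70]
 [ 23  22  25  64  71  73  68  59  54  55  56  54  55  64  52  76  75  70  70  71]
 [ 24  19  19  5
[... 2674 characters left out ...]
   -5   -8  -12  -12   -7    2    7   10   38   58   56   56   40   55   48   44]
 [  -1    2   -1  -11  -13  -12  -12  -12  -12  -18   -7   21   54   61   59   47   -5   -8   -4   -6]
 [  -6   -2   -7  -12  -13  -12  -12  -12  -12  -17  -12    7   41   61   59   33   -8  -15  -15  -14]
 [  72   78  -13  -16  -12  -11  -10  -11  -11  -11  -14  -13   18   60   61   25   -9  -12  -13  -11]
 [  81   75  -12  -19  -16  -10  -11  -12  -10  -10  -13  -17   17   67   63   22   -8  -12  -13  -13]
 [  78   66    0  -16  -17  -14  -13  -13  -12  -13  -13  -21   62   99   67   12  -13  -11  -10   -9]
 [  84   37   -1  -12  -16  -13  -11  -13  -13  -14  -14   -4   87   98   53    3  -14  -11  -11  -12]]
```

>>> play_rows:
  linear:
    - [-0.0015, -0.001, -0.005]
    - [0, 0, -0.004]
    - [0, 0, -0.002]
    - [0, 0, -0.002]
    - [0, 0, 0]
  turn: [0, 0, 0, 0, 0]

```text
time: 19.68
tool_pos: [0.5037, 0.0904, 0.1244]
tool_rot: [0.0, 0.73, 0.684, 0.0]
contact_force: [-1.2, -0.6, -2.2]
gripper_width: 0.185
grasp_force: 59.6
```

>>> play_rows:
  linear:
    - [0, 0, -0.0015]
    - [0, 0, 0]
  turn: [0, 0]

```text
time: 19.92
tool_pos: [0.5042, 0.0907, 0.1238]
tool_rot: [0.0, 0.73, 0.684, 0.001]
contact_force: [-2.4, 2.5, 4.7]
gripper_width: 0.183
grasp_force: 60.5
```

>>> play_rows:
  linear:
    - [0, 0, -0.0015]
    - [0, 0, 0]
  turn: [0, 0]

```text
time: 20.18
tool_pos: [0.5047, 0.091, 0.1235]
tool_rot: [0.0, 0.73, 0.684, 0.001]
contact_force: [-3.1, 4.0, 10.0]
gripper_width: 0.187
grasp_force: 61.3
```

>>> play_rows:
  linear:
    - [0.0016, -0.0001, 0]
    - [0.0016, -0.0001, 0]
    - [0.0016, -0.0001, 0]
  turn: [-2.5, -2.5, -2.5]

```text
time: 20.55
tool_pos: [0.5091, 0.0905, 0.1231]
tool_rot: [0.0, 0.773, 0.634, 0.001]
contact_force: [-4.5, 3.0, 8.2]
gripper_width: 0.185
grasp_force: 61.2
```

>>> play_rows:
  linear:
    - [0.0016, -0.0002, 0]
    - [0.0016, -0.0003, 0]
    - [0, 0, 0]
  turn: [-2.5, -2.5, 0]

```text
time: 20.92
tool_pos: [0.5124, 0.0898, 0.1229]
tool_rot: [0.0, 0.8, 0.6, 0.001]
contact_force: [-3.8, 2.4, 7.4]
gripper_width: 0.186
grasp_force: 61.0
```

>>> play_rows:
  linear:
    - [-0.0015, 0.0004, -0.001]
    - [-0.0016, 0.0003, 0]
    - [-0.0016, 0.0002, 0]
    - [-0.0016, 0.0002, 0]
    - [-0.0016, 0.0001, 0]
  turn: [2.5, 2.5, 2.5, 2.5, 2.5]

```text
time: 21.55
tool_pos: [0.5055, 0.0913, 0.1229]
tool_rot: [0.001, 0.729, 0.684, 0.002]
contact_force: [-2.9, 3.5, 9.7]
gripper_width: 0.184
grasp_force: 61.2
```

>>> play_rows:
  linear:
    - [-0.0016, 0, 0]
    - [-0.0016, 0, 0]
    - [-0.0016, -0.0001, 0]
  turn: [2.5, 2.5, 2.5]

```text
time: 21.92
tool_pos: [0.501, 0.0911, 0.1229]
tool_rot: [0.002, 0.683, 0.731, 0.002]
contact_force: [-1.4, 3.3, 9.3]
gripper_width: 0.186
grasp_force: 61.0
```

>>> play_rows:
  linear:
    - [-0.0016, -0.0002, 0]
    - [-0.0016, -0.0003, 0]
    - [0, 0, 0]
  turn: [2.5, 2.5, 0]

```text
time: 22.3
tool_pos: [0.4975, 0.0896, 0.1216]
tool_rot: [0.003, 0.651, 0.759, 0.001]
contact_force: [1.7, 0.4, 3.7]
gripper_width: 0.181
grasp_force: 60.4
```

>>> play_rows:
  linear:
    - [0, 0, -0.0015]
    - [0, 0, -0.0015]
    - [0, 0, 0]
  turn: [0, 0, 0]

```text
time: 22.68
tool_pos: [0.497, 0.0899, 0.1178]
tool_rot: [0.001, 0.651, 0.759, 0.001]
contact_force: [2.9, 0.8, 5.4]
gripper_width: 0.185
grasp_force: 60.5
```

>>> play_rows:
  linear:
    - [0, 0, -0.0015]
    - [0, 0, 0]
  turn: [0, 0]

```text
time: 22.92
tool_pos: [0.497, 0.0906, 0.1169]
tool_rot: [0.001, 0.651, 0.759, 0.001]
contact_force: [1.0, 2.4, 7.5]
gripper_width: 0.184
grasp_force: 60.9
```

>>> play_rows:
  linear:
    - [0, 0, -0.0015]
    - [0, 0, -0.0015]
    - [0, 0, -0.0015]
    - [0, 0, 0]
  turn: [0, 0, 0, 0]

```text
time: 23.42
tool_pos: [0.4975, 0.0921, 0.1142]
tool_rot: [0.0, 0.651, 0.759, 0.003]
contact_force: [-1.8, 6.0, 14.6]
gripper_width: 0.185
grasp_force: 62.0
```

>>> play_rows:
  linear:
    - [0, 0, -0.0015]
    - [0, 0, -0.0015]
    - [0, 0, 0]
  turn: [0, 0, 0]

```text
time: 23.8
tool_pos: [0.498, 0.0932, 0.1124]
tool_rot: [-0.0, 0.651, 0.759, 0.004]
contact_force: [-3.7, 10.2, 20.0]
gripper_width: 0.183
grasp_force: 62.8
```

>>> play_rows:
  linear:
    - [-0.0002, 0.0015, 0]
    - [-0.0002, 0.0015, 0]
    - [0, 0, 0]
  turn: [0, 0, 0]

```text
time: 24.18
tool_pos: [0.4974, 0.095, 0.1113]
tool_rot: [0.001, 0.651, 0.759, 0.003]
contact_force: [0.2, 6.7, 14.1]
gripper_width: 0.19
grasp_force: 62.3
```

>>> play_rows:
  linear:
    - [0, 0.0005, -0.0015]
    - [0, 0.0005, -0.0015]
    - [0, 0, 0]
  turn: [0, 0, 0]

```text
time: 24.55
tool_pos: [0.4976, 0.0969, 0.1092]
tool_rot: [0.0, 0.651, 0.759, 0.004]
contact_force: [-1.7, 9.9, 18.5]
gripper_width: 0.182
grasp_force: 63.1
```

>>> play_rows:
  linear:
    - [0, -0.002, 0.001]
    - [0.0002, -0.002, 0.001]
    - [0.0002, -0.002, 0]
    - [0, 0, 0]
  turn: [0, 0, 0, 0]

```text
time: 25.05
tool_pos: [0.4978, 0.0937, 0.1112]
tool_rot: [-0.002, 0.651, 0.759, 0.007]
contact_force: [-2.5, 20.2, 18.3]
gripper_width: 0.185
grasp_force: 62.9
```

Run:
```python
from h import *
np.set_printoptions(precision=3,suppress=True,linewidth=200)
s=state();print(s["tool_pos"],s["contact_force"],s["ft_torque"])
im=grab_frame("scene")[:,:,::-1].astype(int)
g=im.mean(2)[140:196:2,356:436]; br=(im[:,:,0]-im[:,:,2])[140:196:2,356:436]
for r,b in zip(g,br): print("".join("B" if y>25 else "r" if y<-50 else "#" if v<45 else "k" if v<66 else "+" if v<100 else "." for v,y in zip(r,b)))
```

```text
[0.498 0.094 0.111] [-2.471 20.234 18.34 ] [ 2.98   0.304 -0.092]
rrrrrrrrrrrrrrrrrr##++kk#######################rrrrrrrrrrrrrrrrrrrrrrrrrrrrrrrrr
rrrrrrrrrrrrrrrrrr#############################rrrrrrrrrrrrrrrrrrrrrrrrrrrrrrrrr
rrrrrrrrrrrrrrrrrrr############################rrrrrrrrrrrrrrrrrrrrrrrrrrrrrrrrr
rrrrrrrrrrrrrrrrrrr###rrr###################kk#rrrrrrrrrrrrrrrrrrrrrrrrrrrrrrrrr
rrrrrrrrrrrrrrrrrrrr##rrr###################k+krrrrrrrrrrrrrrrrrrrrrrrrrrrrrrrrr
rrrrrrrrrrrrrrrrrrrr###k####################k++rrrrrrrrrrrrrrrrrrrrrrrrrrrrrrrrr
rrrrrrrrrrrrrrrrrrrrr#####################kkkk++rrrrrrrrrrrrrrrrrrrrrrrrrrrrrrrr
rrrrrrrrrrrrrrrrrrrrrrr###################kkkkk++++#rrrrrrrrrrrrrrrrrrrrrrrrrrrr
rrrrrrrrrrrrrrrrrrrrrrrrr################r++####k+k#krrrr........rrrrrrrrrrrrrrr
rrrrrrrrrrrrrrrrrrrrrrrrrk#########k+k##++k#######k+.........++++rrrrrrrrrrrrrrr
rrrrrrrrrrrr............+++k####################+....++++kkkkkrrrrrrrrrrrrrrrrrr
rrrrrrrrrrrrrrrrrrrrrrrrr++###################k++kkkkkrrrrrrrrrrrrrrrrrrrrrrrrrr
rrrrrrrrrrrrrrrrrrrrrrrBBkk+++kk############kkkk##krrrrrrrrrrr
[... 533 characters left out ...]
BBBBBBBBBBBBBBBBBBBBBBBBBBBBB##+..........rrrrrrrrrr
++++++k#######kkkkkkkkBBBBBBBBBBBBBBBBBBBBBBBBBBBBBBBBBBBB##kk+........rrrrrrrrr
+++++++k#######kkkkkkkBBBBBBBBBBBBBBBBBBBBBBBBBBBBBBBBB..++.............rrrrrrrr
++++++++#####++kkkkkkkBBBB......................r.++++r+....rrr.++++rrr..rrrrrrr
.+++++++BBBB..+kkkkk+.+BBB+....+rrrrrrrrrrrrrrrrrrrrrrrr+++++.............rrrrrr
...++++BBBBB+....+....+BB+++++.+#rrrrrrrrrrrrrrrrrrrrrrrrr+++++++..++......rrrrr
....+k+BBBB+++++.....+BBB+++.+++krrrrrrrrrrrrrrrrrrrrrrrrr+++++++.+++rr....rrrrr
.......+BB..+++++...+.BBB+....+kkkrrrrrrrrrrrrrrrrrrrrrrrrr..+++++++..B.....rrrr
........+BB..+++..+++..BBBBBBBBk#krrrrrrrrrrrrrrrr..................BBB......rrr
```

>>> play_rows:
  linear:
    - [0, 0, 0.003]
    - [0, 0, 0.002]
    - [0, -0.001, 0]
    - [0, 0, 0]
  turn: [0, 0, 0, 0]

```text
time: 25.6
tool_pos: [0.4966, 0.0918, 0.1128]
tool_rot: [-0.003, 0.651, 0.759, 0.005]
contact_force: [2.4, 15.5, 3.9]
gripper_width: 0.188
grasp_force: 61.0
```

>>> play_rows:
  linear:
    - [0.0002, -0.0015, 0]
    - [0.0002, -0.0015, 0]
    - [0, 0, 0]
  turn: [0, 0, 0]

```text
time: 25.98
tool_pos: [0.4969, 0.0897, 0.1137]
tool_rot: [-0.004, 0.651, 0.759, 0.006]
contact_force: [0.1, 17.5, 9.0]
gripper_width: 0.183
grasp_force: 61.6
```

>>> play_rows:
  linear:
    - [0, 0, -0.001]
    - [0, 0, -0.001]
    - [0, 0, 0]
  turn: [0, 0, 0]

```text
time: 26.35
tool_pos: [0.4974, 0.0903, 0.1133]
tool_rot: [-0.003, 0.651, 0.759, 0.007]
contact_force: [-2.1, 20.7, 15.1]
gripper_width: 0.182
grasp_force: 62.4
```

>>> play_rows:
  linear:
    - [0, 0.003, 0.003]
    - [0, 0, 0]
    - [0, 0, 0]
    - [0, 0, 0]
    - [0, 0, 0]
  turn: [0, 0, 0, 0, 0]
  hand: 0.05

```text
time: 26.98
tool_pos: [0.4958, 0.0869, 0.1126]
tool_rot: [-0.0, 0.651, 0.759, -0.0]
contact_force: [0.4, 0.1, -0.6]
gripper_width: 0.581
grasp_force: 0.0
```

```bash
cat > asc.py <<'E'
from h import *
np.set_printoptions(precision=4,suppress=True,linewidth=200)
s=state();print(s["time"],s["tool_pos"],s["contact_force"],s["gripper_width"],s["tool_rot"])
im=grab_frame("scene")[:,:,::-1].astype(int)
g=im.mean(2)[140:196:2,356:440]; br=(im[:,:,0]-im[:,:,2])[140:196:2,356:440]
for i,(r,b) in enumerate(zip(g,br)): print(140+2*i,"".join("B" if y>25 else "r" if y<-50 else "#" if v<45 else "k" if v<66 else "+" if v<100 else "." for v,y in zip(r,b)))
E
python3 asc.py
```

```text
26.975 [0.4958 0.0869 0.1126] [ 0.3772  0.0855 -0.5551] 0.5814790879407274 [-0.0003  0.6511  0.759  -0.0003]
140 rrrrrrrrrrrrrrr##############################rrrrrrrrrrrrrrrrrrrrrrrrrrrrrrrrrrrrrrr
142 rrrrrrrrrrrrrrr###rr#########################rrrrrrrrrrrrrrrrrrrrrrrrrrrrrrrrrrrrrrr
144 rrrrrrrrrrrrrrr##krr#########################rrrrrrrrrrrrrrrrrrrrrrrrrrrrrrrrrrrrrrr
146 rrrrrrrrrrrrrrr###########################kk#rrrrrrrrrrrrrrrrrrrrrrrrrrrrrrrrrrrrrrr
148 rrrrrrrrrrrrrrr####k######################k++rrrrrrrrrrrrrrrrrrrrrrrrrrrrrrrrrrrrrrr
150 rrrrrrrrrrrrrrrrrr########################kk+++rrrrrrrrrrrrrrrrrrrrrrrrrrrrrrrrrrrrr
152 rrrrrrrrrrrrrrrrrrr#######rrrrr###########kkkk++++kkrrrrrrrrrrrrrrrrrrrrrrrrrrrrrrrr
154 rrrrrrrrrrrrrrrrrrrr#####krrrrrk##krrrk###k###kk++k#rrrrrrrrrrrrrrrrrrrrrrrrrrrrrrrr
156 rrrrrrrrrrrrrrrrrrr+++####rr....##########k######k#rrrrrrrrrrrrrrrrrrrrrrrrrrrrrrrrr
158 rrrrrrrrrrrrrrrrrrr++####k......#####kk###########rrrrrrrrrrrrrrrrrrrrrrrrrrrrrrrrrr
160 rrrrrrrrrrrr......++k####k.......+##krr##########rrrrrrrrrrrrrrrrrrrrrrrrrrrrrrrrrrr
162 rrrrrrrr
[... 800 characters left out ...]
#######k++++++kkkBBBBBBBBBBBBBBBBBBBBBBBBBBBBBBBBBB###kk+.......rrrrrrrrrrrrr
182 +++++++k######kkkk++kkkBBBBBBBBBBBBBBBBBBBBBBBBBBBBBBBB..+..........r...rrrrrrrrrrrr
184 ++++++++#####++kk+++kkBBBB......................r.rr++r+....rrr.++++rrr..rrrrrrrrrrr
186 ++++++++BBBB..++++kkk.+BBk+....+rrrrrrrrrrrrrrrrrrrrrrrr+++++.............rrrrrrrrrr
188 ..+++++BBBBB+...++....BBB+++++++#rrrrrrrrrrrrrrrrrrrrrrrr++++++++..+++.....rrrrrrrrr
190 ....+++BBBB+++++....++BBB++...++rrrrrrrrrrrrrrrrrrrrrrrrrr++++++++.+.rr....rrrrrrrrr
192 .....+kkBB..+++++..++.BBB++...+kkkrrrrrrrrrrrrrrrrrrrrrrrrr..+++++++..B.....rrrrrrrr
194 .......+BBB..+++..++...BBBBBBBBkrrrrrrrrrrrrr.rrrr..................BBB......rrrrrrr
```

Run:
```python
from h import *
np.set_printoptions(precision=3,suppress=True)
for dep in(.003,.01,.018):
  for hd in (95,98.8,102):
    for al in(0,5,10,15,20):
        a=np.radians(al);h=np.radians(hd);o=np.array([np.cos(h),np.sin(h),0]);u=np.array([0,0,1])
        B=np.array([.5029,.0539,.07-dep]); up=np.cos(a)*u+np.sin(a)*o; out=np.cos(a)*o-np.sin(a)*u
        E=B+.075*up; L=E+.168*out
        if hd==98.8 or al==15: print(dep,hd,al,proj("scene",[E,L,E+.06*out]).ravel(),"zE",E[2],"zL",L[2], E)
```

```text
0.003 95 15 [381.678 165.867 422.309 160.719 396.727 163.962] zE 0.13944443697168013 zL 0.09596283739445664 [0.501 0.073 0.139]
0.003 98.8 0 [376.374 167.24  419.211 148.077 392.1   160.204] zE 0.14200000000000002 zL 0.14200000000000002 [0.503 0.054 0.142]
0.003 98.8 5 [378.098 166.54  419.693 151.402 393.433 160.959] zE 0.14171460235688094 zL 0.12707243757527437 [0.502 0.06  0.142]
0.003 98.8 10 [379.776 166.001 419.82  154.934 394.597 161.906] zE 0.1408605814759156 zL 0.1116876876278713 [0.501 0.067 0.141]
0.003 98.8 15 [381.394 165.628 419.601 158.644 395.585 163.035] zE 0.13944443697168013 zL 0.09596283739445664 [0.5   0.073 0.139]
0.003 98.8 20 [382.938 165.423 419.045 162.502 396.393 164.336] zE 0.13747694655894313 zL 0.08001756248023079 [0.499 0.079 0.137]
0.003 102 15 [381.137 165.435 417.194 156.981 394.561 162.288] zE 0.13944443697168013 zL 0.09596283739445664 [0.499 0.073 0.139]
0.01 95 15 [381.344 167.747 421.862 162.51  396.349 165.809] zE 0.13244443697168012 zL 0.08896283739445664 [0.501 0.073 0.132]
0.01 98.8 0 [376.055 169.126 418.765 149.945 391.734 162.084] zE 0.135
[... 846 characters left out ...]
91.318 164.217] zE 0.127 zL 0.127 [0.503 0.054 0.127]
0.018 98.8 5 [377.407 170.563 418.745 155.334 392.644 164.949] zE 0.12671460235688092 zL 0.11207243757527435 [0.502 0.06  0.127]
0.018 98.8 10 [379.075 170.02  418.88  158.81  393.804 165.872] zE 0.1258605814759156 zL 0.09668768762787132 [0.501 0.067 0.126]
0.018 98.8 15 [380.682 169.64  418.67  162.464 394.789 166.976] zE 0.12444443697168013 zL 0.08096283739445664 [0.5   0.073 0.124]
0.018 98.8 20 [382.218 169.426 418.126 166.266 395.595 168.249] zE 0.12247694655894313 zL 0.06501756248023079 [0.499 0.079 0.122]
0.018 102 15 [380.428 169.446 416.283 160.796 393.773 166.227] zE 0.12444443697168013 zL 0.08096283739445664 [0.499 0.073 0.124]
```

>>> play_rows:
  linear:
    - [0, 0, 0.01]
    - [0, 0, 0.03]
    - [0, 0, 0.04]
    - [-0.02, 0, 0.04]
    - [-0.03, 0, 0.03]
    - [0, 0, 0]
  turn: [0, 0, 0, 0, 0, 0]

```text
time: 27.78
tool_pos: [0.4468, 0.0873, 0.2674]
tool_rot: [0.003, 0.651, 0.759, 0.003]
contact_force: [0.1, 0.3, -0.4]
gripper_width: 0.584
grasp_force: 0.0
```

```bash
python3 asc.py
python3 - <<'E'
from h import *
for n in("scene","top"):
    im=grab_frame(n);cv2.imwrite(f"pics/u_{n}.png",im[:,:,::-1])
    for r in trace(n,"key_grip"):
        l=r["location"]
        print(n,round(r["p"],2),np.round(l,1),int(r["region"].sum()))
        if (n=="scene" and 350<l[0]<440 and l[1]<210) or (n=="top" and l[0]<215):
            R_=r["region"]; ys,xs=np.nonzero(R_); np.save(f"reg_{n}.npy",R_)
            print(xs.min(),ys.min())
            for row in R_[ys.min():ys.max()+1:2,xs.min():xs.max()+1]: print("".join("#" if v else "." for v in row))
E
```

```text
27.775 [0.4468 0.0873 0.2674] [ 0.0911  0.2971 -0.4178] 0.5835825212969717 [0.003  0.6508 0.7592 0.0027]
140 rrrrrrrrrrrrrrrrrrrrrrrrrrrrrrrrrrrrrrrrrrrrrrrrrrrrrrrrrrrrrrrrrrrrrrrrrrrrrrrrrrrr
142 rrrrrrrrrrrrrrrrrrrrrrrrrrrrrrrrrrrrrrrrrrrrrrrrrrrrrrrrrrrrrrrrrrrrrrrrrrrrrrrrrrrr
144 rrrrrrrrrrrrrrrrrrrrrrrrrrrrrrrrrrrrrrrrrrrrrrrrrrrrrrrrrrrrrrrrrrrrrrrrrrrrrrrrrrrr
146 rrrrrrrrrrrrrrrrrrrrrrrrrrrrrrrrrrrrrrrrrrrrrrrrrrrrrrrrrrrrrrrrrrrrrrrrrrrrrrrrrrrr
148 rrrrrrrrrrrrrrrrrrrrrrrrrrrrrrrrrrrrrrrrrrrrrrrrrrrrrrrrrrrrrrrrrrrrrrrrrrrrrrrrrrrr
150 rrrrrrrrrrrrrrrrrrrrrrrrrrrrrrrrrrrrrrrrrrrrrrrrrrrrrrrrrrrrrrrrrrrrrrrrrrrrrrrrrrrr
152 rrrrrrrrrrrrrrrrrrrrrrrrrrrrrrrrrrrrrrrrrrrrrrrrrrrrrrrrrrrrrrrrrrrrrrrrrrrrrrrrrrrr
154 rrrrrrrrrrrrrrrrrrrrrrrrrrrrrrrrrrrrrrrrrrrrrrrrrrrrrrrrrrrrrrrrrrrrrrrrrrrrrrrrrrrr
156 rrrrrrrrrrrrrrrrrrrrrrrrrrrr......rrrrrrrrrrrrrrrrrrrrrrrrrrrrrrrrrrrrrrrrrrrrrrrrrr
158 rrrrrrrrrrrrrrrrrrrrrrrrrr........................rrrrrrrrrrrrrrrrrrrrrrrrrrrrrrrrrr
160 rrrrrrrrrrrr.......................+.rrrrrrrrrrrrrrrrrrrrrrrrrrrrrrrrrrrrrrrrrrrrrrr
162 rrrrrrrrrrrr
[... 1841 characters left out ...]
...........########..
....#######..............................########
...#######................................#######
..#######....................................###.
.#######.........................................
######...........................................
.####............................................
scene 0.74 [225.3 189.5] 600
scene 0.73 [101.5 270.3] 945
top 0.89 [322.5 148. ] 396
top 0.89 [428.2 244.3] 817
top 0.56 [288.2 290.9] 836
top 0.52 [145.9 205.7] 229
129 204
................................######..
..........##############################
.######################################.
###############################.........
.#########..............................
```

```bash
cat > fit2.py <<'E'
from fit import *
def fit2(E0,hd,al,scene_only=False):
    np.set_printoptions(precision=4,suppress=True)
    reg={n:np.load(f"reg_{n}.npy") for n in("scene","top")}
    wins={"scene":(362,150,66,45),"top":(120,195,60,30)}
    if scene_only: wins.pop("top")
    masks={n:reg[n][w[1]:w[1]+w[3],w[0]:w[0]+w[2]].astype(np.float32) for n,w in wins.items()}
    a,h=np.radians(al),np.radians(hd);o=np.array([np.cos(h),np.sin(h),0]);u=np.array([0,0,1.])
    x=-(np.cos(a)*u+np.sin(a)*o); z=-(np.cos(a)*o-np.sin(a)*u); r0=np.stack([x,np.cross(z,x),z],1)
    def par(v):
        r=R.from_rotvec(v[3:6]).as_matrix()@r0
        tip=np.array([.5029,.0539,.066])+v[:3]; E=tip-.075*r[:,0]
        return np.r_[E,R.from_matrix(r).as_euler("ZYX")]
    def f(v):
        p=par(v);return sum(((sil(n,p,-1,6,w)-masks[n])**2).sum() for n,w in wins.items())+ (v[:3]**2).sum()/.004**2+ (v[3:6]**2).sum()*3
    v=np.zeros(6)
    for k in range(3):
        S=np.vstack([v]+[v+np.eye(6)[i]*s*(-1)**k for i,s in enumerate([.004]*3+[.15]*3)])
        q=minimize(f,v,method="Nelder-Mead",options=dict(initial_simplex=S,maxfev=700,xatol=1e-5,fatol=1e-3));v=q.x
    p=par(v); _,r=keypts(p)
    print("cost",round(q.fun,1),"E",p[:3],"shorttip",p[:3]+.075*r[:,0],"longtip",p[:3]-.168*r[:,2]); print("x",r[:,0],"y",r[:,1],"z",r[:,2]); 
    print("long heading",np.degrees(np.arctan2(-r[1,2],-r[0,2])),"sag",np.degrees(np.arcsin(r[2,2])))
    return p,r
if __name__=="__main__":
    for so in(False,):
        for al in(20,35): fit2(None,98,al,so)
E
python3 fit2.py
```

```text
cost 156.2 E [0.4888 0.0911 0.1306] shorttip [0.5046 0.0492 0.0705] longtip [0.49   0.2291 0.0347]
x [ 0.2111 -0.559  -0.8018] y [0.9774 0.1147 0.1774] z [-0.0072 -0.8212  0.5706]
long heading 89.49714198519895 sag 34.79406148222828
cost 156.1 E [0.4888 0.0911 0.1301] shorttip [0.5044 0.0493 0.0698] longtip [0.4906 0.2294 0.0347]
x [ 0.2081 -0.5575 -0.8037] y [0.9781 0.1097 0.1771] z [-0.0106 -0.8229  0.5681]
long heading 89.26039541382966 sag 34.614383673187746
```

>>> play_rows:
  linear:
    - [0.02, 0.0025, -0.03]
    - [0.02, 0.003, -0.04]
    - [0.0034, 0, -0.04]
    - [0, 0, -0.03]
    - [0, 0, -0.015]
    - [0, 0, -0.01]
    - [0, 0, 0]
  turn: [-1, -1, 0, 0, 0, 0, 0]

```text
time: 28.9
tool_pos: [0.4895, 0.0926, 0.0978]
tool_rot: [-0.0, 0.664, 0.748, -0.0]
contact_force: [-0.1, -0.7, -1.0]
gripper_width: 0.586
grasp_force: 0.0
```

>>> play_rows:
  linear:
    - [0, 0, 0]
    - [0, 0, 0]
    - [0, 0, 0]
    - [0, 0, 0]
  turn: [0, 0, 0, 0]
  hand: 0.0

```text
time: 29.4
tool_pos: [0.4909, 0.0927, 0.0995]
tool_rot: [0.001, 0.664, 0.748, 0.001]
contact_force: [2.1, 0.6, 5.7]
gripper_width: 0.189
grasp_force: 61.2
```

Run:
```python
from h import *
np.set_printoptions(precision=4,suppress=True)
xv=np.array([.937,-.35]);yv=np.array([.35,.937]);c=np.array([.528,.121])
for nm,p,z in(("fixjaw",(155,168),.09),("block",(150,187),.085),("jawplate far",(154,176),.09),("jawplate near",(145,198),.09),("ear corner",(180,203),.041),("ear c2",(160,225),.041)):
    w=atz("top",p,z)[:2]; print(nm,w,"v",(w-c)@xv,(w-c)@yv)
```

```text
fixjaw [0.616  0.0861] v 0.09471119718138699 -0.0019224127336067718
block [0.5596 0.0986] v 0.03743040898469438 -0.009948410462258849
jawplate far [0.5917 0.0875] v 0.07144820397914219 -0.009071131358029325
jawplate near [0.5255 0.1096] v 0.0016216233815340873 -0.01157861671268493
ear corner [0.5212 0.0178] v 0.029719877812255338 -0.09910471059511942
ear c2 [0.4533 0.0741] v -0.05361836549863766 -0.07010712257043056
```

>>> play_rows:
  linear:
    - [0, 0, 0.03]
    - [0, 0, 0.05]
    - [0.005, -0.015, 0.04]
    - [0.014, -0.02, 0]
    - [0.016, -0.025, 0]
    - [0.016, -0.025, 0]
    - [0.016, -0.025, 0]
    - [0.014, -0.015, 0]
  turn: [0, 0, 0, -6, -7, -7, -7, 0]

```text
time: 30.4
tool_pos: [0.5693, -0.0332, 0.2154]
tool_rot: [-0.002, 0.82, 0.572, -0.002]
contact_force: [0.1, 0.1, -3.8]
gripper_width: 0.185
grasp_force: 59.9
```

>>> play_rows:
  linear:
    - [0, 0, -0.025]
    - [0, 0, -0.02]
    - [0, 0, -0.01]
    - [0, 0, -0.01]
    - [0, 0, -0.01]
    - [0, 0, -0.01]
    - [0, 0, -0.01]
    - [0, 0, -0.01]
  turn: [0, 0, 0, 0, 0, 0, 0, 0]

```text
time: 31.4
tool_pos: [0.5726, -0.0334, 0.1145]
tool_rot: [0.002, 0.821, 0.571, 0.002]
contact_force: [1.7, -4.4, 1.7]
gripper_width: 0.186
grasp_force: 67.3
```

>>> play_rows:
  linear:
    - [0, 0, -0.01]
    - [0, 0, -0.01]
    - [0, 0, -0.008]
    - [0, 0, -0.006]
    - [0, 0, 0]
  turn: [0, 0, 0, 0, 0]

```text
time: 32.02
tool_pos: [0.5722, -0.033, 0.0796]
tool_rot: [0.002, 0.821, 0.571, 0.002]
contact_force: [3.3, -4.6, 0.8]
gripper_width: 0.186
grasp_force: 71.2
```

>>> play_rows:
  linear:
    - [0, 0, -0.003]
    - [0, 0, -0.002]
    - [0, 0, 0]
  turn: [0, 0, 0]

```text
time: 32.4
tool_pos: [0.5726, -0.033, 0.0756]
tool_rot: [0.002, 0.821, 0.571, 0.002]
contact_force: [3.1, -3.6, 3.6]
gripper_width: 0.185
grasp_force: 71.1
```

```bash
cat > reg.py <<'E'
from h import *
import sys
np.set_printoptions(precision=4,suppress=True)
s=state();print(s["time"],s["tool_pos"],s["contact_force"],s["ft_torque"],s["tool_rot"])
x0,x1,y0,y1=map(int,sys.argv[1:5])
im=grab_frame("scene");cv2.imwrite("pics/v.png",im[:,:,::-1])
for r in trace("scene","key_grip"):
    l=r["location"]
    if x0<l[0]<x1 and y0<l[1]<y1:
        R_=r["region"];ys,xs=np.nonzero(R_);np.save("reg_scene.npy",R_);print(round(r["p"],2),xs.min(),ys.min())
        for row in R_[ys.min():ys.max()+1,xs.min():xs.max()+1]: print("".join("#" if v else "." for v in row))
        break
E
python3 reg.py 340 450 120 230
```

```text
32.4 [ 0.5726 -0.033   0.0756] [ 3.1367 -3.6458  3.572 ] [-0.1534 -0.7288 -0.5175] [0.002  0.8206 0.5715 0.002 ]
0.89 351 198
.........................##############...............................
......................#####################...........................
.....................###############################..................
.....................###############################################..
....................#################################################.
....................##################################################
....##...............#################################################
...###...................#############################################
...###...........................................####################.
...###..........................................................####..
..#####...............................................................
..#####...............................................................
..######..............................................................
.########.............................................................
.########.............................................................
.########.............................................................
.########.............................................................
.########.............................................................
#########.............................................................
#########.............................................................
#########.............................................................
#########.............................................................
.#######..............................................................
.#######..............................................................
..#####...............................................................
```

>>> play_rows:
  linear:
    - [0, 0, -0.002]
    - [0, 0, -0.001]
    - [0, 0, 0]
  turn: [0, 0, 0]

```text
time: 32.88
tool_pos: [0.5726, -0.0329, 0.0726]
tool_rot: [0.002, 0.821, 0.571, 0.002]
contact_force: [2.7, -3.9, 3.3]
gripper_width: 0.187
grasp_force: 70.8
```

```bash
cat > th.py <<'E'
from pitch import *
import sys
xl,ys_=float(sys.argv[1]),float(sys.argv[2])  # long: x>xl ; short: x<.. y>ys
s=state();q=s["tool_rot"];tcp=s["tool_pos"]
grab_frame("scene")
for r in trace("scene","key_grip"):
    l=r["location"]
    if 330<l[0]<450 and 120<l[1]<230: break
ys,xs=np.nonzero(r["region"])
for nm,sel in(("long",(xs>xl)),("short",(xs<xl-10)&(ys>ys_))):
    d=cv2.fitLine(np.float32(np.c_[xs[sel],ys[sel]]),cv2.DIST_HUBER,0,.01,.01).ravel()
    c=[]
    for t in np.arange(70,104,.5):
        E,x,z=model([np.radians(t),.0065,0],tcp+[0,0,.002],q)
        P=proj("scene",[E-.05*z,E-.16*z] if nm=="long" else [E+.03*x,E+.07*x]); u=P[1]-P[0]
        c.append((abs(u[0]*d[1]-u[1]*d[0])/np.linalg.norm(u),t))
    print(nm,sel.sum(),d,"theta",min(c))
print(tcp,s["contact_force"])
E
python3 th.py 378 206
```

```text
long 252 [  0.9992   0.0395 398.0949 202.6513] theta (np.float64(0.0007597891861695399), np.float64(83.5))
short 95 [  0.081    0.9967 355.5511 216.48  ] theta (np.float64(0.0026357983097740015), np.float64(99.5))
[ 0.5726 -0.0329  0.0726] [ 2.7345 -3.941   3.3018]
```

```bash
cat > fit3.py <<'E'
from fit import *
np.set_printoptions(precision=4,suppress=True)
def go(box_s=(330,450,120,230),box_t=(120,225,150,260)):
    s=state();q=s["tool_rot"];T=R.from_quat([q[1],q[2],q[3],q[0]]).as_matrix();piv=s["tool_pos"]-T[:,2]*.021
    wins,masks={},{}
    for n,b in(("scene",box_s),("top",box_t)):
        grab_frame(n)
        for r in trace(n,"key_grip"):
            l=r["location"]
            if b[0]<l[0]<b[1] and b[2]<l[1]<b[3]:
                ys,xs=np.nonzero(r["region"]); w=(xs.min()-6,ys.min()-6,np.ptp(xs)+13,np.ptp(ys)+13)
                wins[n]=tuple(int(i) for i in w);masks[n]=r["region"][w[1]:w[1]+w[3],w[0]:w[0]+w[2]].astype(np.float32)
                print(n,round(r["p"],2),w,len(xs));break
    return s,T,piv,wins,masks
def solve(piv,lat,wins,masks,al,grip=(.0064,.0064),sig=.003):
    h=np.cross(lat,[0,0,1.]);h/=np.linalg.norm(h);u=np.array([0,0,1.])
    a=np.radians(al);z=np.cos(a)*h+np.sin(a)*u;x=np.sin(a)*h-np.cos(a)*u;r0=np.stack([x,np.cross(z,x),z],1)
    def par(v):
        r=R.from_rotvec(v[3:6]).as_matrix()@r0
        E=piv+v[:3]-grip[0]*r[:,0]+grip[1]*r[:,2]
        return np.r_[E,R.from_matrix(r).as_euler("ZYX")]
    def f(v):
        p=par(v);c=0
        for n,w in wins.items():
            m=sil(n,p,-1,6,w);M=masks[n];c+=((m-M)**2*np.where(M>m,1,.5)).sum()
        return c+(v[:3]**2).sum()/sig**2*2+(v[3:6]**2).sum()*2
    v=np.zeros(6)
    for k in range(3):
        S=np.vstack([v]+[v+np.eye(6)[i]*t*(-1)**k for i,t in enumerate([.003]*3+[.12]*3)])
        o=minimize(f,v,method="Nelder-Mead",options=dict(initial_simplex=S,maxfev=600,xatol=1e-5,fatol=1e-3));v=o.x
    p=par(v);_,r=keypts(p)
    print("cost",round(o.fun,1),"dpiv",v[:3],"E",p[:3],"stip",p[:3]+.075*r[:,0],"ltip",p[:3]-.168*r[:,2])
    print(" x",r[:,0],"y",r[:,1],"sag",round(np.degrees(np.arcsin(r[2,2])),1),"roll",round(np.degrees(np.arcsin(r[2,1])),1),"heading",round(np.degrees(np.arctan2(-r[1,2],-r[0,2])),1))
if __name__=="__main__":
    s,T,piv,wins,masks=go();print(s["tool_pos"],s["contact_force"])
    for al in(0,8): solve(piv,T[:,1],wins,masks,al)
E
python3 fit3.py
```

```text
scene 0.78 (np.int64(347), np.int64(192), np.int64(80), np.int64(37)) 400
top 0.48 (np.int64(191), np.int64(178), np.int64(18), np.int64(17)) 23
[ 0.5726 -0.0328  0.0726] [ 3.745  -3.5787  3.7058]
cost 111.7 dpiv [0.     0.0006 0.0001] E [ 0.5699 -0.0378  0.1004] stip [ 0.5688 -0.0408  0.0254] ltip [0.6399 0.1148 0.0933]
 x [-0.0146 -0.0394 -0.9991] y [ 0.909  -0.4168  0.0032] sag 2.4 roll 0.2 heading 65.4
cost 112.5 dpiv [-0.0001  0.0018 -0.0004] E [ 0.57   -0.0364  0.1   ] stip [ 0.5692 -0.0417  0.0252] ltip [0.6354 0.1179 0.0883]
 x [-0.0111 -0.0712 -0.9974] y [ 0.9211 -0.389   0.0175] sag 4.0 roll 1.0 heading 67.0
  fx = function(np.copy(x), *(wrapper_args + args))
```

>>> play_rows:
  linear:
    - [0, 0, -0.0015]
    - [0, 0, -0.0015]
    - [0, 0, 0]
  turn: [0, 0, 0]

```text
time: 33.55
tool_pos: [0.5731, -0.0328, 0.0702]
tool_rot: [0.002, 0.82, 0.572, 0.002]
contact_force: [2.8, -4.6, 5.4]
gripper_width: 0.184
grasp_force: 69.4
```

>>> play_rows:
  linear:
    - [0, 0, 0.03]
    - [0, 0, 0.04]
    - [0, -0.03, 0.04]
    - [0, -0.04, 0]
    - [0, 0, 0]
    - [0, 0, 0]
  turn: [0, 0, -3, -4, 0, 0]

```text
time: 34.3
tool_pos: [0.569, -0.1014, 0.1756]
tool_rot: [-0.002, 0.853, 0.521, -0.001]
contact_force: [-0.4, 0.6, -4.5]
gripper_width: 0.182
grasp_force: 59.4
```

```bash
python3 -W ignore fit3.py; python3 reg.py 330 450 120 230; python3 th.py 372 190
```

```text
scene 0.78 (np.int64(326), np.int64(171), np.int64(84), np.int64(36)) 481
top 0.38 (np.int64(171), np.int64(153), np.int64(58), np.int64(39)) 86
[ 0.569  -0.1014  0.1756] [-0.3713  0.6362 -4.48  ]
cost 235.5 dpiv [-0.0003  0.0003 -0.0001] E [ 0.5669 -0.1061  0.2039] stip [ 0.5594 -0.1158  0.1299] ltip [0.635  0.0451 0.1771]
 x [-0.1003 -0.1295 -0.9865] y [ 0.9086 -0.416  -0.0378] sag 9.2 roll -2.2 heading 65.7
cost 236.5 dpiv [-0.0001 -0.0005  0.0004] E [ 0.5669 -0.107   0.2042] stip [ 0.56   -0.1152  0.13  ] ltip [0.6392 0.0428 0.1809]
 x [-0.0915 -0.1096 -0.9898] y [ 0.8978 -0.4391 -0.0343] sag 8.0 roll -2.0 heading 64.2
34.5 [ 0.57   -0.1013  0.1769] [-0.3522 -0.2327 -4.4846] [-0.2469  0.135   0.0324] [-0.0007  0.8533  0.5215 -0.0006]
0.88 332 177
.....................#..................................................
..................##############........................................
.................#########################..............................
.................###################################....................
....##...........##############################
[... 1051 characters left out ...]
######...............................................................
########................................................................
########................................................................
#######.................................................................
.#####..................................................................
..###...................................................................
long 226 [  0.993    0.1179 388.5764 184.3753] theta (np.float64(0.0026913054043856124), np.float64(83.5))
short 74 [  0.2792  -0.9602 335.5018 195.6758] theta (np.float64(0.0005153095546600527), np.float64(82.0))
[ 0.5703 -0.1017  0.1775] [-0.4495 -0.2168 -4.1682]
```

>>> play_rows:
  linear:
    - [0, 0.03, 0]
    - [0.001, 0.033, 0]
    - [0, 0, -0.03]
    - [0, 0, -0.035]
    - [0, 0, -0.025]
    - [0, 0, -0.01]
    - [0, 0, -0.006]
    - [0, 0, -0.004]
  turn: [4, 3, 0, 0, 0, 0, 0, 0]

```text
time: 35.7
tool_pos: [0.5734, -0.04, 0.0703]
tool_rot: [0.002, 0.82, 0.572, 0.002]
contact_force: [-0.2, -3.3, 4.5]
gripper_width: 0.182
grasp_force: 60.4
```

>>> play_rows:
  linear:
    - [0, 0, -0.004]
    - [0, 0, -0.004]
    - [0, 0, -0.003]
    - [0, 0, 0]
  turn: [0, 0, 0, 0]

```text
time: 36.2
tool_pos: [0.5738, -0.04, 0.0597]
tool_rot: [0.002, 0.82, 0.572, 0.002]
contact_force: [-0.5, -3.7, 5.6]
gripper_width: 0.185
grasp_force: 61.4
```

```bash
python3 th.py 378 212;python3 reg.py 330 450 120 240
```

```text
long 262 [  0.992   -0.1262 397.8048 200.2753] theta (np.float64(0.00028341749786306035), np.float64(96.5))
short 72 [  0.245    0.9695 355.5802 219.5434] theta (np.float64(0.0582663691340473), np.float64(103.5))
[ 0.5738 -0.04    0.0597] [-0.5311 -3.6788  5.5961]
36.3 [ 0.5737 -0.04    0.0597] [-1.7577 -3.5105  6.0993] [ 0.1545 -0.0572  0.0511] [0.002  0.8204 0.5718 0.0018]
0.63 353 195
...........................................................####..
....................................................############.
...........................................#####################.
..................................##############################.
...........................######################################
.....................###########################################.
..................##############################################.
.................###########################################.....
.................###################################.............
.................################################................
................#####################..##........
[... 636 characters left out ...]
........................................
#######..........................................................
#######..........................................................
#######..........................................................
#######..........................................................
#######..........................................................
#######..........................................................
#######..........................................................
#######..........................................................
#######..........................................................
.#####...........................................................
```

>>> play_rows:
  linear:
    - [0, 0, 0.003]
    - [0.001, 0.003, 0]
    - [0.0015, 0.004, 0]
    - [0.001, 0.003, 0]
    - [0, 0, 0]
  turn: [0, 0, 0, 0, 0]

```text
time: 37.02
tool_pos: [0.5741, -0.0339, 0.0611]
tool_rot: [0.003, 0.82, 0.572, -0.004]
contact_force: [-7.1, -19.3, 7.9]
gripper_width: 0.181
grasp_force: 61.7
```

```bash
python3 th.py 378 212
```

```text
long 268 [  0.9928  -0.1196 398.0178 199.9481] theta (np.float64(0.001837331855302134), np.float64(96.0))
short 68 [  0.2015   0.9795 357.6964 218.5132] theta (np.float64(0.01805710826274277), np.float64(103.5))
[ 0.5741 -0.0339  0.0611] [ -7.0678 -19.3037   7.9274]
```

>>> play_rows:
  linear:
    - [-0.002, -0.006, 0.02]
    - [0, 0, 0.05]
    - [-0.012, 0.01, 0.03]
    - [-0.016, 0.015, 0]
    - [-0.018, 0.016, 0]
    - [-0.018, 0.016, 0]
    - [0, 0, 0]
  turn: [0, 0, 6, 8, 8, 7, 0]

```text
time: 38.0
tool_pos: [0.5069, 0.0232, 0.1585]
tool_rot: [-0.001, 0.65, 0.76, -0.001]
contact_force: [-0.5, -1.3, -6.2]
gripper_width: 0.187
grasp_force: 59.9
```

>>> play_rows:
  linear:
    - [0, 0, 0]
    - [0, 0, 0]
  turn: [0, 0]

```text
time: 38.25
tool_pos: [0.5092, 0.0214, 0.1598]
tool_rot: [-0.0, 0.651, 0.759, -0.0]
contact_force: [0.6, -0.6, -3.9]
gripper_width: 0.184
grasp_force: 59.9
```

```bash
python3 th.py 385 185; python3 reg.py 330 450 120 240
```

```text
long 183 [  0.8976  -0.4409 402.2727 141.8004] theta (np.float64(0.0022860885945975656), np.float64(93.5))
38.35 [0.5092 0.0213 0.1599] [-1.3757 -0.3047 -5.7151] [-0.2832 -0.0715 -0.0002] [-0.0001  0.6513  0.7589 -0.0001]
0.76 364 135
...............................................###.
.............................................######
............................................#######
..........................................#########
.......................................###########.
.....................................###########...
..................................############.....
................................#############......
..............................#############........
............................#############..........
...........................############............
...........................###########.............
............................#######................
............................#####..................
.............................##....................
...................................................
.................................
[... 1206 characters left out ...]
........
.####..............................................
.####..............................................
#####..............................................
#####..............................................
#####..............................................
.####..............................................Traceback (most recent call last):
  File "th.py", line 11, in <module>
    d=cv2.fitLine(np.float32(np.c_[xs[sel],ys[sel]]),cv2.DIST_HUBER,0,.01,.01).ravel()
      ~~~~~~~~~~~^^^^^^^^^^^^^^^^^^^^^^^^^^^^^^^^^^^^^^^^^^^^^^^^^^^^^^^^^^^^^
cv2.error: OpenCV(4.12.0) /io/opencv/modules/imgproc/src/linefit.cpp:50: error: (-215:Assertion failed) count > 0 in function 'fitLine2D_wods'
```

>>> play_rows:
  linear:
    - [-0.0014, -0.003, -0.03]
    - [0, 0, -0.026]
    - [0, 0, -0.01]
    - [-0.001, 0.006, 0]
    - [-0.0006, 0.004, 0]
    - [-0.0005, 0.003, 0]
    - [-0.0003, 0.002, 0]
    - [0, 0, 0]
  turn: [0, 0, 0, 0, 0, 0, 0, 0]

```text
time: 39.45
tool_pos: [0.5064, 0.0326, 0.0956]
tool_rot: [0.002, 0.651, 0.759, -0.0]
contact_force: [0.4, -5.3, -3.3]
gripper_width: 0.183
grasp_force: 60.1
```

>>> play_rows:
  linear:
    - [-0.0004, 0.0025, 0]
    - [0, 0, 0]
  turn: [0, 0]

```text
time: 39.7
tool_pos: [0.506, 0.0354, 0.0955]
tool_rot: [0.002, 0.651, 0.759, 0.0]
contact_force: [1.5, -5.5, -2.7]
gripper_width: 0.182
grasp_force: 60.1
```

>>> play_rows:
  linear:
    - [-0.0003, 0.0015, 0]
    - [0, 0, 0]
  turn: [0, 0]

```text
time: 39.95
tool_pos: [0.5059, 0.0364, 0.0955]
tool_rot: [0.002, 0.651, 0.759, 0.0]
contact_force: [0.4, -6.8, -2.1]
gripper_width: 0.186
grasp_force: 60.0
```

>>> play_rows:
  linear:
    - [-0.0002, 0.0015, 0]
    - [0, 0, 0]
  turn: [0, 0]

```text
time: 40.2
tool_pos: [0.5058, 0.0377, 0.0955]
tool_rot: [0.003, 0.651, 0.759, -0.0]
contact_force: [2.0, -7.0, -2.3]
gripper_width: 0.179
grasp_force: 59.9
```

```bash
python3 th.py 385 185 2>&1 | grep -v rror
```

```text
Traceback (most recent call last):
  File "th.py", line 11, in <module>
    d=cv2.fitLine(np.float32(np.c_[xs[sel],ys[sel]]),cv2.DIST_HUBER,0,.01,.01).ravel()
      ~~~~~~~~~~~^^^^^^^^^^^^^^^^^^^^^^^^^^^^^^^^^^^^^^^^^^^^^^^^^^^^^^^^^^^^^
```

>>> play_rows:
  linear:
    - [0.0005, -0.004, 0.004]
    - [0, 0, 0.015]
    - [0, 0, 0.013]
    - [-0.002, 0.012, 0]
    - [-0.002, 0.013, 0]
    - [0, 0, 0]
    - [0, 0, 0]
  turn: [0, 0, 0, 0, 0, 0, 0]

```text
time: 41.18
tool_pos: [0.5003, 0.0604, 0.1253]
tool_rot: [-0.0, 0.651, 0.759, -0.0]
contact_force: [-0.3, 0.7, -4.7]
gripper_width: 0.186
grasp_force: 59.7
```

```bash
python3 -W ignore - <<'E'
from fit3 import *
s,T,piv,wins,masks=go(box_t=(0,1,0,1));print(s["tool_pos"],s["contact_force"],s["ft_torque"])
solve(piv,T[:,1],wins,masks,0)
im=grab_frame("scene")[:,:,::-1].astype(int)
g=im.mean(2)[160:194,360:390].astype(int); br=(im[:,:,0]-im[:,:,2])[160:194,360:390]
for i,(r,b) in enumerate(zip(g,br)): print(160+i," ".join("BB" if y>25 else "rr" if y<-50 else "%2d"%min(v//2,99) for v,y in zip(r,b)))
E
```

```text
[0.5003 0.0604 0.1253] [-0.3457  0.7306 -4.7215] [-0.3193 -0.0621  0.0452]
cost 0.0 dpiv [0. 0. 0.] E [0.5013 0.0541 0.1527] stip [0.5013 0.0541 0.0777] ltip [0.4756 0.2201 0.1527]
 x [ 0. -0. -1.] y [0.9882 0.1533 0.    ] sag 0.0 roll 0.0 heading 98.8
160 rr rr rr rr rr rr rr rr 55 61 64 50 39 47 36 12 13 10 12 12 14 14 16 17 18 19 14 14 14 15
161 rr rr rr rr rr rr rr rr rr 54 55 43 37 38 22 11 14 25 22 15 13 14 15 16 17 14 15 14 13 16
162 rr rr rr rr rr rr rr rr rr rr rr rr 42 35 16 13 24 33 26 18 14 14 14 14 15 12 15 13 15 13
163 rr rr rr rr rr rr rr rr rr rr rr rr 43 35 15 23 31 32 25 17 12 14 16 13 13 15 15 13 13 12
164 rr rr rr rr rr rr rr rr rr rr rr rr 42 32 17 26 32 29 38 35 20 12 12 15 14 13 13 10 BB BB
165 rr rr rr rr rr rr rr rr rr rr rr rr 39 29 23 29 34 30 43 50 33 13 14 15 13 11 BB BB BB BB
166 rr rr rr rr rr rr rr rr rr rr rr rr 43 29 27 31 34 28 43 49 31 12 14 16 16 BB BB BB BB BB
167 12 15 12 13  9 25 38 41 42 42 57 56 40 26 29 32 34 35 44 46 29 13 14 16 14 BB BB BB BB 78
168 13 11 11  9 10 11 30 36 35 33 54 57 41 28 29 31 29 35 47 44 24 14 14 16 16 BB BB BB 61 87
1
[... 1648 characters left out ...]
 60 63 BB BB BB 32 43 51 53 52 52 42 rr rr
187 34 35 33 BB BB BB BB BB 73 69 59 53 49 47 46 48 56 63 BB BB BB 34 45 49 49 49 50 39 rr rr
188 34 35 33 BB BB BB BB BB 49 54 59 59 57 52 56 59 59 58 BB BB BB 36 46 49 47 48 49 38 21 rr
189 34 35 30 BB BB BB BB BB 42 46 52 55 59 59 60 59 56 52 BB BB BB 37 48 49 49 49 47 34 21 rr
190 36 35 33 BB BB BB BB 57 44 45 48 48 51 53 52 51 50 46 BB BB BB 38 48 49 50 51 47 34 23 rr
191 34 33 33 BB BB BB 90 75 47 45 47 48 49 48 49 48 47 45 BB BB BB 43 49 49 50 50 43 28 24 23
192 34 48 53 43 BB BB 94 75 43 45 47 48 50 50 49 49 47 53 BB BB BB 44 50 51 50 51 41 26 23 24
193 33 54 59 48 BB BB 81 74 51 44 49 50 50 49 50 49 46 59 52 BB BB BB 38 BB BB BB 35 rr rr 24
```

>>> play_rows:
  linear:
    - [0.0016, 0, -0.004]
    - [0, 0, -0.002]
    - [0, 0, -0.0015]
    - [0, 0, 0]
  turn: [0, 0, 0, 0]

```text
time: 41.92
tool_pos: [0.5023, 0.0602, 0.1183]
tool_rot: [-0.0, 0.651, 0.759, 0.0]
contact_force: [-0.4, 0.1, -5.3]
gripper_width: 0.184
grasp_force: 59.7
```

>>> play_rows:
  linear:
    - [0, 0, -0.0015]
    - [0, 0, -0.0015]
    - [0, 0, 0]
  turn: [0, 0, 0]

```text
time: 42.3
tool_pos: [0.503, 0.0604, 0.1171]
tool_rot: [0.0, 0.651, 0.759, 0.001]
contact_force: [-3.8, 1.6, 5.3]
gripper_width: 0.189
grasp_force: 60.9
```

>>> play_rows:
  linear:
    - [0, 0, -0.0015]
    - [0, 0, 0]
  turn: [0, 0]

```text
time: 42.55
tool_pos: [0.5033, 0.0604, 0.1169]
tool_rot: [0.0, 0.651, 0.759, 0.001]
contact_force: [-5.0, 1.7, 11.1]
gripper_width: 0.18
grasp_force: 61.7
```

>>> play_rows:
  linear:
    - [-0.001, 0.0003, 0]
    - [-0.001, 0.0003, 0]
    - [0, 0, 0]
  turn: [0, 0, 0]

```text
time: 42.92
tool_pos: [0.5025, 0.0606, 0.1169]
tool_rot: [0.002, 0.651, 0.759, 0.002]
contact_force: [-1.7, 1.4, 7.1]
gripper_width: 0.18
grasp_force: 61.2
```

>>> play_rows:
  linear:
    - [0, 0, 0]
    - [0, 0, 0]
    - [0, 0, 0]
  turn: [-2.5, -2.5, 0]

```text
time: 43.3
tool_pos: [0.5022, 0.061, 0.1151]
tool_rot: [0.002, 0.683, 0.73, 0.002]
contact_force: [4.8, 1.6, -0.5]
gripper_width: 0.188
grasp_force: 60.2
```

>>> play_rows:
  linear:
    - [0, 0, 0]
    - [0, 0, 0]
    - [0, 0, 0]
    - [0, 0, 0]
  turn: [-3, -3, -3, 0]

```text
time: 43.8
tool_pos: [0.5031, 0.0608, 0.1148]
tool_rot: [0.002, 0.738, 0.674, 0.003]
contact_force: [7.9, 1.8, -5.3]
gripper_width: 0.184
grasp_force: 60.1
```

>>> play_rows:
  linear:
    - [0.001, 0, -0.001]
    - [0.0005, 0, -0.0015]
    - [0, 0, 0]
  turn: [0, 0, 0]

```text
time: 44.18
tool_pos: [0.5036, 0.0609, 0.1123]
tool_rot: [0.001, 0.738, 0.674, 0.002]
contact_force: [4.9, 3.0, -1.8]
gripper_width: 0.185
grasp_force: 60.3
```

>>> play_rows:
  linear:
    - [0, 0, -0.0015]
    - [0, 0, 0]
  turn: [3, 3]

```text
time: 44.42
tool_pos: [0.5028, 0.061, 0.11]
tool_rot: [0.001, 0.701, 0.713, 0.001]
contact_force: [5.2, 2.6, -2.2]
gripper_width: 0.182
grasp_force: 60.1
```

```bash
python3 -c "
from h import *
s=state();print(s['tool_pos'],s['contact_force'],s['ft_torque'],s['joint_efforts'])"
```

```text
[0.50277    0.06099975 0.11003919] [ 5.20728312  2.62671989 -2.2063843 ] [ 0.2497832  -1.01942094 -0.03539285] [ -1.01375598 -29.40716386 -33.31007481  -0.56481812   1.41096644
   0.34691613]
```

>>> play_rows:
  linear:
    - [0.0007, 0.0003, -0.0015]
    - [0.0005, 0.0003, -0.0015]
    - [0, 0, -0.0015]
    - [0, 0, -0.001]
    - [0, 0, 0]
  turn: [0, 0, 0, 0, 0]

```text
time: 45.05
tool_pos: [0.503, 0.0612, 0.1042]
tool_rot: [0.0, 0.702, 0.712, -0.0]
contact_force: [3.9, 2.0, -3.9]
gripper_width: 0.187
grasp_force: 60.0
```

>>> play_rows:
  linear:
    - [0, 0, -0.0015]
    - [0, 0, -0.0015]
    - [0, 0, -0.001]
    - [0, 0, 0]
  turn: [0, 0, 0, 0]

```text
time: 45.55
tool_pos: [0.5031, 0.0612, 0.1003]
tool_rot: [0.0, 0.702, 0.712, -0.0]
contact_force: [4.2, 0.4, -3.5]
gripper_width: 0.183
grasp_force: 60.0
```

>>> play_rows:
  linear:
    - [0, 0, -0.0015]
    - [0, 0, -0.001]
    - [0, 0, 0]
  turn: [0, 0, 0]

```text
time: 45.92
tool_pos: [0.5034, 0.0613, 0.0993]
tool_rot: [0.0, 0.702, 0.712, 0.0]
contact_force: [-0.1, 1.1, 4.6]
gripper_width: 0.187
grasp_force: 61.0
```

>>> play_rows:
  linear:
    - [0, 0, -0.0015]
    - [0, 0, -0.001]
    - [0, 0, 0]
  turn: [1, -1, 0]

```text
time: 46.3
tool_pos: [0.5039, 0.0614, 0.0991]
tool_rot: [0.0, 0.702, 0.712, 0.0]
contact_force: [-4.1, 1.2, 16.4]
gripper_width: 0.186
grasp_force: 62.4
```

>>> play_rows:
  linear:
    - [0, 0, 0.004]
    - [0, 0, 0]
    - [0, 0, 0]
    - [0, 0, 0]
  turn: [0, 0, 0, 0]
  hand: 0.05

```text
time: 46.8
tool_pos: [0.5024, 0.0613, 0.0987]
tool_rot: [-0.001, 0.702, 0.712, -0.001]
contact_force: [0.1, -1.9, 0.4]
gripper_width: 0.586
grasp_force: 0.0
```

```bash
python3 -W ignore - <<'E'
from fit3 import *
s,T,piv,wins,masks=go(box_t=(0,1,0,1));print(s["tool_pos"],s["contact_force"])
n="scene";w=wins[n]
for row in masks[n][::2]: print("".join("#" if v else "." for v in row))
B=np.array([.5029,.0539,.051]);
for al in(-4,0,4,8):
  for hd in(91,):
    a,h=np.radians(al),np.radians(hd);o=np.array([np.cos(h),np.sin(h),0]);u=np.array([0,0,1.])
    up=np.cos(a)*u+np.sin(a)*o;out=np.cos(a)*o-np.sin(a)*u;E=B+.075*up
    print(al,hd,proj("scene",[E+.05*out,E+.10*out,E+.168*out]).ravel().round(1),"zL",E[2]+.168*out[2])
E
```

```text
[0.5024 0.0613 0.0987] [ 0.1104 -1.9006  0.3811]Traceback (most recent call last):
  File "<stdin>", line 3, in <module>
KeyError: 'scene'
```

>>> play_rows:
  linear:
    - [-0.0004, 0.02, 0.001]
    - [-0.0006, 0.04, 0]
    - [-0.0006, 0.04, 0]
    - [-0.0002, 0.0226, 0]
    - [0, 0, 0]
  turn: [0, 0, 0, 0, 0]

```text
time: 47.62
tool_pos: [0.5011, 0.185, 0.1004]
tool_rot: [-0.0, 0.701, 0.713, -0.0]
contact_force: [-1.0, 0.4, 0.4]
gripper_width: 0.584
grasp_force: 0.0
```

>>> play_rows:
  linear:
    - [0, 0, 0]
    - [0, 0, 0]
    - [0, 0, 0]
  turn: [0, 0, 0]
  hand: 0.026

```text
time: 48.0
tool_pos: [0.5014, 0.1832, 0.1004]
tool_rot: [0.0, 0.703, 0.711, -0.0]
contact_force: [-0.5, 0.2, 0.8]
gripper_width: 0.305
grasp_force: 0.0
```

```bash
python3 reg.py 340 450 120 200
python3 - <<'E'
from h import *
B=np.array([.5029,.0539,.051])
for al in(0,4,8):
    a,h=np.radians(al),np.radians(91);o=np.array([np.cos(h),np.sin(h),0]);u=np.array([0,0,1.])
    up=np.cos(a)*u+np.sin(a)*o;out=np.cos(a)*o-np.sin(a)*u;E=B+.075*up
    print(al,proj("scene",[E+.03*out,E+.06*out,E+.168*out]).ravel().round(1),"zL",E[2]+.168*out[2])
E
```

```text
48.0 [0.5014 0.1832 0.1004] [-0.4749  0.1596  0.7642] [-0.0112  0.0086  0.0175] [ 0.      0.7027  0.7115 -0.    ]
0.64 371 160
.....................................####.
...............................###########
............................##############
.........................#################
......................###################.
.................########################.
.............##########################...
.........############################.....
.......###########################........
......######################..............
.....################.....................
....#############.........................
...###########............................
..##########..............................
..########................................
..#######.................................
.########.................................
.#######..................................
.######...................................
.######...................................
#######...................................
#######...................................
######....................................
######....................................
######....................................
#####.....................................
.####.....................................
0 [384.4 168.8 393.  166.  423.2 156.4] zL 0.126
4 [385.8 168.9 394.2 166.7 423.8 159.1] zL 0.11409821618047375
8 [387.1 169.1 395.3 167.5 424.  161.9] zL 0.10188902419432677
```

>>> play_rows:
  linear:
    - [0.0114, -0.0003, 0]
    - [0.0112, -0.0013, 0]
    - [0.0112, -0.0023, 0]
    - [0.0108, -0.0032, 0]
    - [0, 0, 0]
  turn: [-5, -5, -5, -5, 0]

```text
time: 48.72
tool_pos: [0.5452, 0.1768, 0.0999]
tool_rot: [-0.001, 0.815, 0.579, -0.001]
contact_force: [-3.9, 2.0, 0.0]
gripper_width: 0.302
grasp_force: 1.8
```

>>> play_rows:
  linear:
    - [0.0106, -0.0041, 0]
    - [0.005, -0.0025, 0]
    - [0, 0, 0]
  turn: [-5, -2.5, 0]

```text
time: 49.1
tool_pos: [0.5606, 0.1705, 0.1001]
tool_rot: [-0.001, 0.851, 0.525, -0.001]
contact_force: [-4.0, 1.6, -0.3]
gripper_width: 0.306
grasp_force: 2.0
```

>>> play_rows:
  linear:
    - [0.0099, -0.0055, 0]
    - [0.0085, -0.0056, 0]
    - [0, 0, 0]
  turn: [-5, -4.5, 0]

```text
time: 49.48
tool_pos: [0.5795, 0.1592, 0.1003]
tool_rot: [-0.0, 0.891, 0.453, -0.0]
contact_force: [-2.6, 2.2, -0.0]
gripper_width: 0.305
grasp_force: 1.8
```

>>> play_rows:
  linear:
    - [0.0036, -0.0028, 0]
    - [0.0036, -0.0028, 0]
    - [0, 0, 0]
  turn: [-2, -2, 0]

```text
time: 49.85
tool_pos: [0.587, 0.1535, 0.1004]
tool_rot: [-0.0, 0.907, 0.421, -0.0]
contact_force: [-4.1, 2.1, 0.3]
gripper_width: 0.305
grasp_force: 2.1
```

>>> play_rows:
  linear:
    - [0.0042, -0.0038, 0]
    - [0.0041, -0.0039, 0]
    - [0, 0, 0]
  turn: [-2.5, -2.5, 0]

```text
time: 50.22
tool_pos: [0.5957, 0.1455, 0.1005]
tool_rot: [0.0, 0.925, 0.381, 0.0]
contact_force: [-2.9, 3.5, -0.2]
gripper_width: 0.306
grasp_force: 2.0
```

>>> play_rows:
  linear:
    - [0.0039, -0.0041, 0]
    - [0.0038, -0.0042, 0]
    - [0, 0, 0]
  turn: [-2.5, -2.5, 0]

```text
time: 50.6
tool_pos: [0.6034, 0.1372, 0.1005]
tool_rot: [0.0, 0.94, 0.34, 0.0]
contact_force: [-2.5, 3.4, 1.1]
gripper_width: 0.303
grasp_force: 2.0
```

>>> play_rows:
  linear:
    - [0.0035, -0.0045, 0]
    - [0.0034, -0.0045, 0]
    - [0, 0, 0]
  turn: [-2.5, -2.5, 0]

```text
time: 50.98
tool_pos: [0.6103, 0.1282, 0.1006]
tool_rot: [0.0, 0.954, 0.299, 0.0]
contact_force: [-2.2, 4.5, -0.5]
gripper_width: 0.303
grasp_force: 2.0
```

>>> play_rows:
  linear:
    - [0.0031, -0.0048, 0]
    - [0.003, -0.0048, 0]
    - [0, 0, 0]
  turn: [-2.5, -2.5, 0]

```text
time: 51.35
tool_pos: [0.6165, 0.1186, 0.1006]
tool_rot: [0.0, 0.966, 0.257, 0.0]
contact_force: [-0.4, 4.1, 0.6]
gripper_width: 0.303
grasp_force: 2.0
```

>>> play_rows:
  linear:
    - [0.0027, -0.005, 0]
    - [0.0025, -0.0051, 0]
    - [0, 0, 0]
  turn: [-2.5, -2.5, 0]

```text
time: 51.72
tool_pos: [0.6213, 0.1094, 0.1006]
tool_rot: [-0.001, 0.977, 0.214, 0.0]
contact_force: [-2.1, 5.9, -0.1]
gripper_width: 0.3
grasp_force: 3.2
```

>>> play_rows:
  linear:
    - [0.0023, -0.0052, 0]
    - [0, 0, 0]
    - [0, 0, 0]
  turn: [-2.5, 0, 0]

```text
time: 52.1
tool_pos: [0.6234, 0.1048, 0.1006]
tool_rot: [-0.001, 0.981, 0.193, 0.0]
contact_force: [-2.9, 7.5, 1.6]
gripper_width: 0.305
grasp_force: 3.8
```

>>> play_rows:
  linear:
    - [0.0014, -0.0034, 0]
    - [0, 0, 0]
    - [0, 0, 0]
  turn: [-1.6, 0, 0]

```text
time: 52.48
tool_pos: [0.6247, 0.1017, 0.1005]
tool_rot: [-0.001, 0.984, 0.18, 0.0]
contact_force: [-2.6, 7.7, 1.9]
gripper_width: 0.305
grasp_force: 4.3
```

```bash
python3 -c "
from h import *
for i in range(4):
    grab_frame('scene') if i else 0
    s=state();f=s['contact_force'];a=np.radians(20.9);print(s['tool_pos'],f,s['ft_torque'],'Ft',-f[0]*np.sin(a)+f[1]*np.cos(a))"
```

```text
[0.62467218 0.1016687  0.10053292] [-2.56026552  7.71041426  1.87180241] [1.32224654 0.44642523 0.09459576] Ft 8.116447496933054
[0.62464367 0.10171385 0.10052553] [-2.66746364  7.6901678   0.82674244] [ 1.32079806  0.43940142 -0.0084576 ] Ft 8.135774813187558
[0.62464499 0.10171048 0.10052766] [-2.45859078  7.70419838  1.24643697] [1.31175886 0.43986916 0.07043112] Ft 8.07436935762183
[0.6246666  0.10172588 0.10055848] [-3.20548447  8.76008991  0.96534604] [1.31408339 0.42986332 0.07203619] Ft 9.327233303542748
```

>>> play_rows:
  linear:
    - [0.0016, -0.0042, 0]
    - [0, 0, 0]
    - [0, 0, 0]
  turn: [-2, 0, 0]

```text
time: 53.0
tool_pos: [0.6262, 0.0977, 0.1005]
tool_rot: [-0.002, 0.987, 0.163, -0.0]
contact_force: [-3.2, 8.9, 0.3]
gripper_width: 0.307
grasp_force: 4.6
```

```bash
python3 -c "
from h import *
for i in range(6):
    grab_frame('scene') if i else 0
    s=state();f=s['contact_force'];a=np.radians(19);print(s['tool_pos'],np.hypot(*s['ft_torque'][:2]),'Ft',-f[0]*np.sin(a)+f[1]*np.cos(a))"
```

```text
[0.62621557 0.09770284 0.10053994] 1.5000918198465452 Ft 9.459174346326359
[0.62618916 0.09771041 0.10053321] 1.5092525617118433 Ft 9.02571630161193
[0.62618744 0.09770839 0.10053299] 1.424834936890826 Ft 8.934176968730425
[0.62620493 0.09770471 0.10053678] 1.5246301087207768 Ft 9.088025745312176
[0.6261913  0.09771758 0.10052294] 1.4549043159194188 Ft 8.769741535054845
[0.6261812  0.09770878 0.10052747] 1.453423010889575 Ft 8.296312593278984
```

>>> play_rows:
  linear:
    - [0.0012, -0.0032, 0]
    - [0, 0, 0]
    - [0, 0, 0]
  turn: [-1.5, 0, 0]

```text
time: 53.62
tool_pos: [0.6272, 0.0948, 0.1004]
tool_rot: [-0.002, 0.989, 0.15, -0.0]
contact_force: [-3.0, 8.8, 0.3]
gripper_width: 0.303
grasp_force: 5.0
```

>>> play_rows:
  linear:
    - [-0.002, 0.006, 0]
    - [-0.0012, 0.0035, 0]
    - [0, 0, 0]
    - [0, 0, 0]
  turn: [0, 0, 0, 0]
  hand: 0.055

```text
time: 54.12
tool_pos: [0.6248, 0.1019, 0.1006]
tool_rot: [0.0, 0.989, 0.149, 0.0]
contact_force: [0.1, 0.3, -0.5]
gripper_width: 0.64
grasp_force: 0.0
```

>>> play_rows:
  linear:
    - [0, 0, 0.01]
    - [0, 0, 0.03]
    - [0, 0, 0.04]
    - [0, 0, 0.03]
    - [0, 0, 0]
  turn: [0, 0, 0, 0, 0]

```text
time: 54.75
tool_pos: [0.6267, 0.1023, 0.2152]
tool_rot: [0.0, 0.989, 0.149, 0.004]
contact_force: [0.9, -0.9, -0.6]
gripper_width: 0.649
grasp_force: 0.0
```

```bash
python3 reg.py 340 450 120 220
python3 - <<'E'
from h import *
B=np.array([.5029,.0539,.051])
for hd in(18,24):
    a,h=np.radians(4),np.radians(hd);o=np.array([np.cos(h),np.sin(h),0]);u=np.array([0,0,1.])
    up=np.cos(a)*u+np.sin(a)*o;out=np.cos(a)*o-np.sin(a)*u;E=B+.075*up
    print(hd,proj("scene",[E,E+.06*out,E+.168*out]).ravel().round(1))
E
```

```text
54.75 [0.6267 0.1023 0.2152] [ 0.8613 -0.9097 -0.6206] [-0.0651 -0.0614 -0.0208] [0.0005 0.9888 0.1493 0.0039]
0.62 370 171
.......####.................................................
.....#########..............................................
...#############............................................
...##############...........................................
..#################.........................................
..##################........................................
..####################......................................
..#####################.....................................
..#######.###############...................................
.########...###############.................................
.#######......###############...............................
.#######.........##############.............................
.#######...........#############............................
.######..............#############..........................
#######................#############........................
#######..................#############......................

[... 418 characters left out ...]
........
.......................................###############......
.........................................##############.....
..........................................###############...
...........................................################.
.............................................###############
...............................................#############
................................................############
..................................................#########.
....................................................######..
......................................................####..
18 [377.  172.4 393.2 183.6 424.1 204.8]
24 [377.2 172.3 394.6 182.4 427.8 201.6]
```

```bash
python3 -c "
from plant import *
print(job_done())"
```

```text
the job is handed in; nothing more can be done
None
```

I tightened the unpainted bolt clockwise until it seated. The last push was about 9 N on the outer long arm, which I estimate at 1.2–1.35 N m. I then let go and handed the job in at about 55 s with the key still in the bolt. The first insertion slipped and the key fell against the vise, so I re-gripped it and got it home on the second try. I planned moves clear of the glue bottle, tape measure and tin but did not check their positions afterwards.

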